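Gauge guide rollers by feel and rack them all the same way round

ROBOT

A 7-joint arm with a two-finger parallel gripper is mounted at the origin on the work surface. World frame = base frame: x ahead of the robot, y to its left, z up, the work surface at z = 0. Lengths are in m, angles in rad, forces in N, time in s.
With the tool pointing down it reaches from about 0.35 to 0.775 m from the base axis. Payload 3.1 kg.
Tool frame: the origin (TCP) lies on the centre line of the jaws, within the pads' length; the fingertips stand 11 mm ahead of it and the grasp point (between the pads) lies 8 mm behind it; z points along the fingers, x is the direction in which the jaws open and shut, and the axes are right-handed (so a half turn about z gives the same grasp; the last joint's range is limited). The gripper opens to 85 mm and grips with 20 to 120 N. Pads are 22 mm wide; open, the fingers measure 114 mm over their backs; the gripper's body (76 mm by 85 mm) begins 54 mm behind the grasp point. The pads swing forward as they close: fully open they stand 13 mm farther back than shut.
Start: joints at [-1.219, 0.311, 0.014, 1.512, -0.004, 1.319, -0.027], TCP at [0.211, 0.508, 0.22] pointing down, gripper open.
Joint ranges: [-2.7, 2.7], [-0.3, 1.91], [-1.27, 1.3], [0.12, 2.57], [-1.44, 4.58], [0.2, 2.03], [-3.05, 3.05]. Speed limits (rad/s): [2.79, 2.79, 3.14, 3.14, 3.14, 3.14, 3.14].

INTERFACE

Orientations are given as a 3x3 rotation matrix whose columns are the frame's x, y, z axes.
In Python, from workcell import manip, vision gives the robot as it stands. The module is installed in compiled form; this text tells all that it offers.
- The arm moves only by the tool servo_tool, never from a script. Its argument "plan" is a list that holds one entry, the list of rows, each a list of 7 numbers: the shift along the tool's x, y, z in mm, then the turn, a rotation vector about the tool's x, y, z in rad, then the opening, from 0 (shut) to 1 (fully open). A call has 1 to 12 rows; each row is the pose to reach, as a shift and turn from the pose measured when the call began, along the tool's axes at that moment; what a row does not reach only later rows make up. A row lasts 1/12 s, in which the tool goes at most 41.7 mm and 7.16 degrees, less where a joint would pass 70% of its speed; a pose out of reach is approached as far as the arm can. A call with a gripper value outside its range is refused whole. The fingers move at their own pace and stop on an object; the grip force is fixed at half the most. Time passes only in rows, so rows that repeat a pose let the fingers close. It gives the time, the measured TCP pose, the force and the opening at its end, in the units of the state.
- manip.observe(): the state, without advancing time (a new reading comes with each control period).
- vision.capture(name): name is "scene" or "side" or "wrist"; returns a dict with "image" (400x640x3 uint8, red, green, blue), "fx", "fy", "cx", "cy" (pixels), "T" (4x4, takes a point from camera to world coordinates); the wrist camera has in their place "hand_eye" (4x4, takes a point from camera to tool coordinates, whose origin is the TCP and whose axes are the tool frame's). Camera axes: x right, y down, z forward; pixel columns grow to the right and rows downward; lengths in m; the calibration is good to about 2 mm. A picture is of the moment at which its call begins: read the wrist's pose just before it. There is no depth.
- manip.close_job(): hands the job in, once; it reports no verdict.
The state is a dict: "clock": time; "joint_pos": joint angles; "qvel": joint speeds; "tau": joint torques, N m; "eef_pos": TCP position; "eef_rot": TCP orientation; "wrist_force": force on the tool from outside, world axes, zero at the start; "wrist_torque": the same for the moment, N m; "width": opening from 0.0 (shut) to 1.0 (fully open).
Only numpy, scipy, OpenCV 4.12 (cv2) and the standard library are available. Lean on these libraries where they do the work, as an engineer would, in place of code of your own. Each camera call takes 0.05 s, during which the arm holds its last target.

TASK

Fill the empty two-place rack with rollers from the open lane of the gravity track, both with their chamfered end in the blue keyed side. The two ends look alike, so handle one roller at a time: take the one at the stop, try an end in the bore of the gauge block to feel whether it is the chamfered one, then lay it fully down in the rack the right way round before fetching the next. Never let a roller down in the rack the wrong way round, and leave the other things on the bench where they are.

Things in the scene. Friction and masses are not known exactly. Their poses are not given: they have to be found in the camera images.
- track_pick (a point): Centre of the roller lying against the stop at the low end of the open lane, 50 mm above the table. x points level up the track, y along the roller's axis, z up. The waist is gripped here, fingers closing along x: between the flanges nothing stands within 39 mm either side of the axis; two 54 mm high stop posts touch the flanges on the low side, 51 mm apart. Fingers may reach 20 mm below the centre.
- track: Fixed blue twin-lane gravity track, 0.16 m long; origin on the table below track_pick, same axes. Falls 6 degrees towards -x. Two rollers wait in the open lane, touching, 50 mm apart; lift one out and the next rolls to the stop. The second lane (126 mm to +y) is under a clear cover and not used. Lane walls leave 1.5 mm play at each roller end and end 2 mm below the roller axis.
- track_next (a point): Centre of the second roller in the open lane. Rollers (not tracked; alike) are 110 mm long, 0.12 to 0.2 kg: a grey waist 20 mm in diameter and 48 mm long in the middle, a blue flange 50 mm in diameter and 5 mm thick on each side of it, then a bare metal journal 24 mm in diameter and 26 mm long at each end. Same axes as track_pick.
- gauge: Fixed steel gauge block 110 mm wide (x), 30 mm thick (y), 80 mm high; origin at the centre of its underside, z up. A bore of 22.8 mm runs right through along y. A square end (24 mm) stops at the face; a chamfered end goes in about 4 mm before it wedges (2 to 5 mm, less if off-centre).
- gauge_bore (a point): Centre of the gauge bore's mouth on the block's +y face, 50 mm above the table; y points straight out of the block, x along the face, z up. Every roller has one square end (24 mm to the very end) and one chamfered end (narrowing from 24 to 14 mm over its last 6 mm); by eye they cannot be told apart, and which is which varies from roller to roller.
- gauge_flat (a point): Point on the same +y face of the gauge block at the same height, 52 mm along +x from the bore centre, in the middle of a plain flat area (at least 24 mm in radius) where any end stops at the face; axes as for the bore.
- rack: Fixed white rack, 170 x 130 mm; origin at the centre of its underside. Two places 80 mm apart along x, open above; rollers lie level along y, flanges between two white combs (1.2 mm play each side, bevelled lead-in up to 46 mm). The blue plate at -y has slots 21.6 mm wide, top edge at 43 mm: they take only a chamfered end; a square end stays about 8 mm high.
- place_1 (a point): Rack place 1: centre of a roller when fully home in it, 40 mm above the table. Axes as the rack's: the roller lies along y with its chamfered end to -y (blue keyed plate). The rack's base plate top is 8 mm above the table, so fingers may reach 25 mm below this point.
- place_2 (a point): Rack place 2: centre of a roller when fully home in it, 80 mm along +x from place 1; otherwise the same.
- tab_1_key (a joint): small orange spring tab under the blue keyed end of rack place 1: 0 = up (empty), grows as it is pressed down, about 0.005 m when that end of a roller is fully bedded, 0.006 m at its limit; its spring (under 0.4 N) is far weaker than a roller's weight
- tab_1_plain (a joint): small orange spring tab under the white plain end of rack place 1: 0 = up (empty), grows as it is pressed down, about 0.005 m when that end of a roller is fully bedded, 0.006 m at its limit; its spring (under 0.4 N) is far weaker than a roller's weight
- tab_2_key (a joint): small orange spring tab under the blue keyed end of rack place 2: 0 = up (empty), grows as it is pressed down, about 0.005 m when that end of a roller is fully bedded, 0.006 m at its limit; its spring (under 0.4 N) is far weaker than a roller's weight
- tab_2_plain (a joint): small orange spring tab under the white plain end of rack place 2: 0 = up (empty), grows as it is pressed down, about 0.005 m when that end of a roller is fully bedded, 0.006 m at its limit; its spring (under 0.4 N) is far weaker than a roller's weight
- screwdriver: Bystander: loose screwdriver, origin on its underside.
- spray: Bystander: white bottle with blue cap, 52 mm in diameter, 130 mm high, origin at centre of its underside.
- grease_jar: Bystander: white jar, 56 mm in diameter, 50 mm high, origin at centre of its underside.
- collar: Bystander: brass disc, 44 mm in diameter, 14 mm high, origin at centre of its underside.
- label_pack: Bystander: yellow box 80 x 50 x 30 mm, origin at centre of its underside.
- film_roll: Bystander: black roll, 80 mm in diameter, 50 mm high, origin at centre of its underside.
There are look-alikes about, which are no part of the job. What is shaped like the gauge but red is not meant.

How it is judged:
On the way, in this order (a step that is already met when the one before it is completed fails the run):
1. a roller end is tried against the gauge block (more than 0.5 N) (contact force between gauge and anything else above 0.5 N).
2. one rack place holds a roller fully home ((value of joint each of tab_1_key, tab_1_plain above 0.0038 m or value of joint each of tab_2_key, tab_2_plain above 0.0038 m)), for 0.2 s.
3. the gauge block is used again for the second roller (more than 0.5 N) (contact force between gauge and anything else above 0.5 N).
4. both rack places hold a roller fully home (value of joint each of tab_1_key, tab_1_plain, tab_2_key, tab_2_plain above 0.0038 m), for 0.2 s.
At the end, for the whole second after the job is handed in: Both rack places hold a roller fully home, chamfered end in the blue keyed side: all four orange tabs pressed down by more than 3.8 mm (of about 5) and at rest (all of step 4 and velocity of joint each of tab_1_key, tab_1_plain, tab_2_key, tab_2_plain below 0.01 m/s); the robot touches nothing.
It fails at once if a roller let down in place 1 the wrong way round (its plain-side tab down by more than 4.2 mm while the keyed-side tab is down by less than 1.2 mm) (value of joint tab_1_plain above 0.0042 m and value of joint tab_1_key below 0.0012 m).
It fails at once if a roller let down in place 2 the wrong way round (its plain-side tab down by more than 4.2 mm while the keyed-side tab is down by less than 1.2 mm) (value of joint tab_2_plain above 0.0042 m and value of joint tab_2_key below 0.0012 m).
It fails at once if a bystander is moved by more than 40 mm (distance of any of screwdriver, spray, grease_jar, collar, label_pack, film_roll from where it was at the start of the episode above 0.04 m).
It also fails if it takes over 72 s, if anything falls off the work surface, if the arm or the gripper's body presses on something with over 40 N, if the wrist force passes 120 N, or if a joint passes its speed limit or range.

## Working session

There is one attempt and no reset: what is moved stays moved. The work goes in short steps, Python scripts to look and compute and a tool call to move; the robot and the scene stay as the last step left them, time stands still between calls to the robot, and variables do not carry over. Pictures are saved under pics/ and viewed, and the job is handed in when it is done.

Besides the shell and the picture viewer there is one more tool, called after "Request:" by a JSON object that holds its "method" and its "body", one argument or row to a line. servo_tool: Moves the arm, as the interface text tells. Its arguments: {"type":"object","properties":{"plan":{"type":"array","items":{"type":"array","items":{"type":"array","items":{"type":"number"}}}}},"required":["plan"]}

```bash
mkdir -p pics; ls
python3 - <<'E'
from workcell import manip, vision
import cv2, numpy as np, pickle
s=manip.observe()
print({k:np.round(v,4).tolist() for k,v in s.items()})
d={}
for n in ["scene","side","wrist"]:
    c=vision.capture(n); d[n]=c
    cv2.imwrite(f"pics/{n}0.png",c["image"][:,:,::-1])
    print(n,c["fx"],c["fy"],c["cx"],c["cy"],np.round(c.get("T",c.get("hand_eye")),4).tolist())
d["state"]=s
pickle.dump(d,open("cap0.pkl","wb"))
E
```

```text
pics
{'clock': 0.0, 'joint_pos': [-1.2187, 0.3117, 0.014, 1.513, -0.0044, 1.3192, -0.0272], 'qvel': [0.0025, -0.0004, -0.0014, -0.0001, 0.0005, 0.0001, 0.0008], 'tau': [-0.0002, -37.9911, 0.146, -23.0589, 0.0122, 0.0137, 0.0], 'eef_pos': [0.2107, 0.5072, 0.2188], 'eef_rot': [[0.3836, 0.9235, -0.0008], [0.9235, -0.3836, -0.0022], [-0.0023, 0.0001, -1.0]], 'wrist_force': [-0.5533, 0.451, 0.6354], 'wrist_torque': [0.004, 0.0158, -0.0201], 'width': 0.9969}
scene 390.0157843475361 390.0157843475361 323.3314888320819 196.42442350566301 [[0.8261, 0.3002, -0.4769, 1.0722], [0.563, -0.4753, 0.6761, -0.76], [-0.0237, -0.827, -0.5616, 0.6524], [0.0, 0.0, 0.0, 1.0]]
side 484.49397076287954 484.49397076287954 320.51164352057765 200.91848089735575 [[0.9726, -0.1454, 0.1816, 0.3415], [-0.2326, -0.6033, 0.7628, -0.988], [-0.0014, -0.7842, -0.6206, 0.8308], [0.0, 0.0, 0.0, 1.0]]
wrist 293.0520021651329 293.0520021651329 320.65795711178384 199.1255093733407 [[1.0, 0.0014, 0.0005, -0.0007], [-0.0015, 0.9606, 0.278, -0.072], [-0.0001, -0.278, 0.9606, -0.155], [0.0, 0.0, 0.0, 1.0]]
```

View pics/scene0.png

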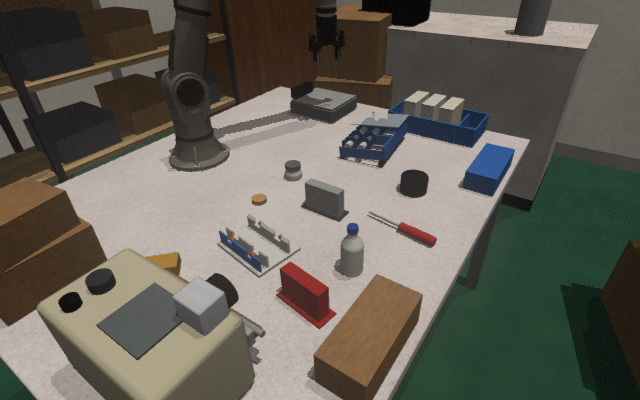

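View pics/side0.png

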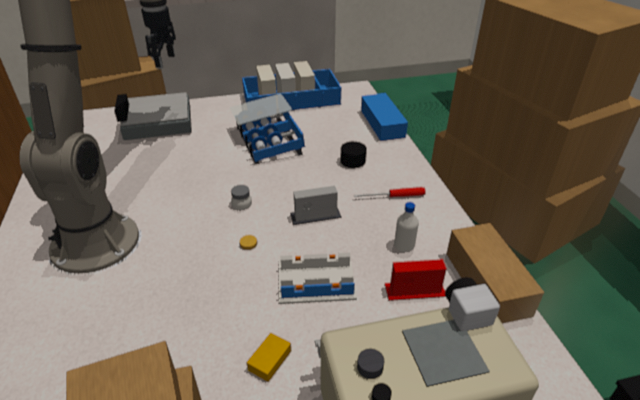

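View pics/wrist0.png

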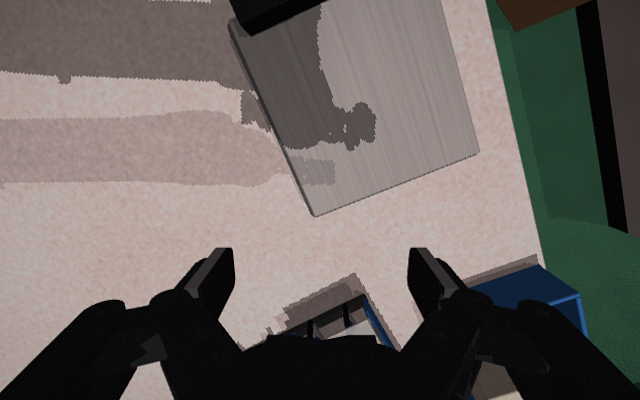

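The scene view shows the blue track at about (372,138), the grey gauge at (325,198), the red look-alike gauge at (305,290), and the white/blue rack at (258,243). The blue bin with boxes at (440,118) is clutter. Next I'll enlarge the parts that matter.

```bash
cat > h.py <<'E'
import cv2, numpy as np, pickle
from workcell import manip, vision
def crop(img,x0,y0,x1,y1,k,name):
    cv2.imwrite(f"pics/{name}.png",cv2.resize(img[y0:y1,x0:x1,::-1],None,fx=k,fy=k,interpolation=cv2.INTER_CUBIC))
def camT(c,st=None):
    if "T" in c: return c["T"]
    W=np.eye(4); W[:3,:3]=st["eef_rot"]; W[:3,3]=st["eef_pos"]; return W@c["hand_eye"]
def ray(c,u,v,T):
    d=T[:3,:3]@np.array([(u-c["cx"])/c["fx"],(v-c["cy"])/c["fy"],1]); return T[:3,3],d
def onz(c,u,v,z,T=None):
    T=c["T"] if T is None else T
    o,d=ray(c,u,v,T); return o+d*(z-o[2])/d[2]
def proj(c,p,T=None):
    T=c["T"] if T is None else T
    q=T[:3,:3].T@(np.asarray(p,float)-T[:3,3]); return np.array([c["fx"]*q[0]/q[2]+c["cx"],c["fy"]*q[1]/q[2]+c["cy"]])
E
python3 - <<'E'
from h import *
d=pickle.load(open("cap0.pkl","rb"))
a=d["side"]["image"]; 
crop(a,220,80,320,170,8,"s_track"); crop(a,260,170,370,310,5,"s_rack")
b=d["scene"]["image"]; crop(b,320,90,420,180,8,"c_track"); crop(b,200,160,360,280,5,"c_rack")
E
```

```text
(no output)
```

View pics/s_track.png

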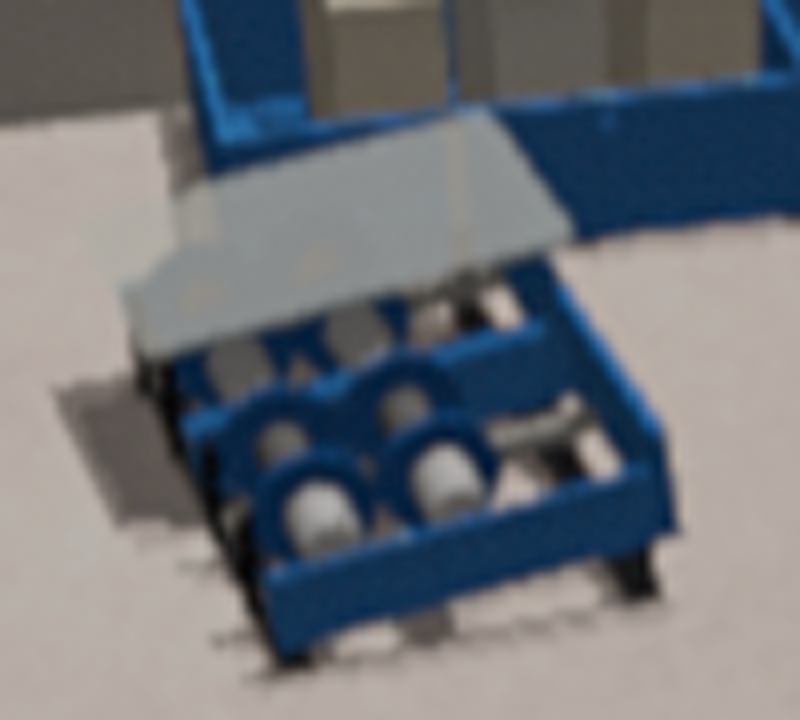

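View pics/s_rack.png

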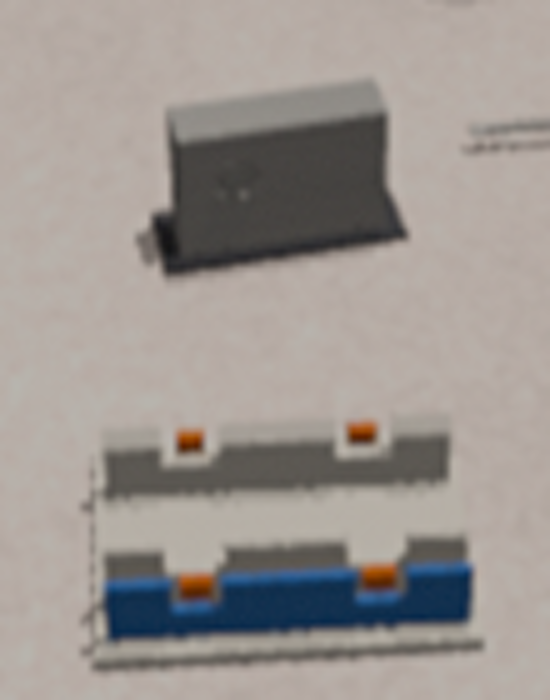

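View pics/c_track.png

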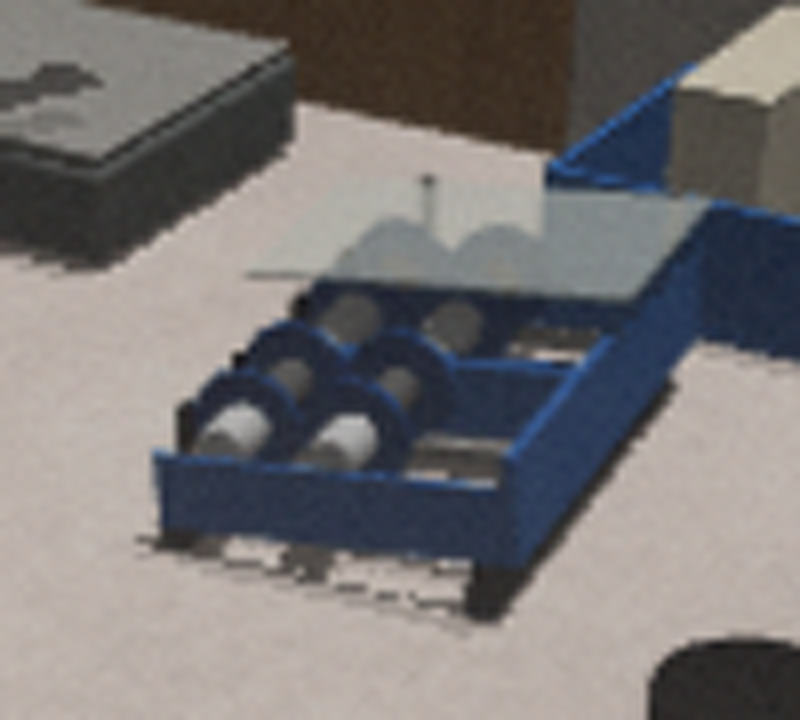

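View pics/c_rack.png

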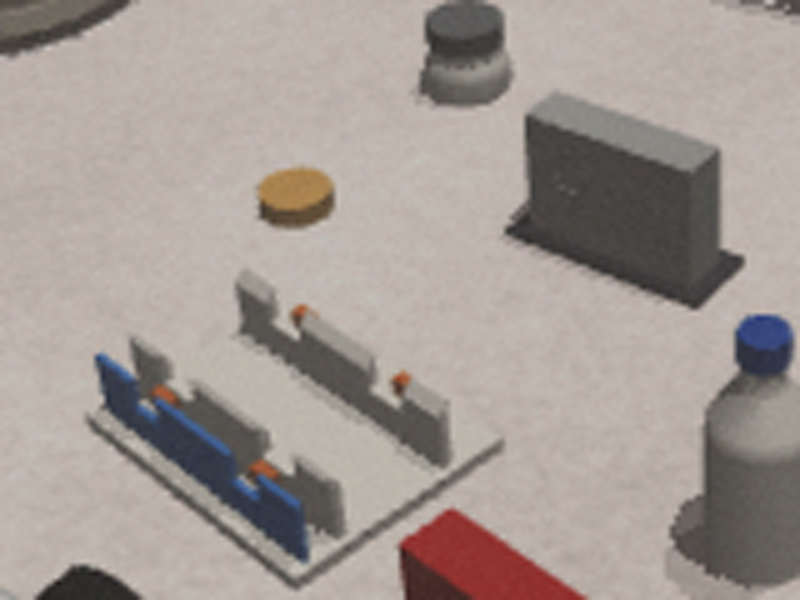

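Run:
```python
from h import *
d=pickle.load(open("cap0.pkl","rb"))
s=d["side"];c=d["scene"]
def S(x,y,z,ox,oy,k): print(np.round(onz(s,ox+x/k,oy+y/k,z),4))
def C(x,y,z,ox,oy,k): print(np.round(onz(c,ox+x/k,oy+y/k,z),4))
print("gauge side");[S(x,y,.08,260,170,5) for x,y in[(183,142),(385,110),(168,108),(378,80)]]
print("gauge scene");[C(x,y,.08,200,160,5) for x,y in[(527,118),(690,175),(557,93),(718,150)]]
print("rack base side (z=.008)");[S(x,y,.008,260,170,5) for x,y in[(95,660),(483,640)]]
print("rack base scene");[C(x,y,.008,200,160,5) for x,y in[(90,415),(295,582),(503,440)]]
print("tabs side");[S(x,y,.03,260,170,5) for x,y in[(196,582),(380,573),(190,440),(362,432)]]
print("tabs scene");[C(x,y,.03,200,160,5) for x,y in[(165,396),(263,468),(302,315),(402,383)]]
print("rollers end -y side: first, second");[S(x,y,.05,220,80,8) for x,y in[(330,530),(455,488)]]
[C(x,y,.05,320,90,8) for x,y in[(225,445),(330,455)]]
print("wall corners");[S(x,y,.05,220,80,8) for x,y in[(270,575),(648,470)]]
```

```text
gauge side
[ 0.5051 -0.0411  0.08  ]
[ 0.6107 -0.0393  0.08  ]
[ 0.5031 -0.0116  0.08  ]
[ 0.6138 -0.0136  0.08  ]
gauge scene
[ 0.509  -0.0454  0.08  ]
[ 0.615  -0.0449  0.08  ]
[ 0.5077 -0.0153  0.08  ]
[ 0.6148 -0.0168  0.08  ]
rack base side (z=.008)
[ 0.4128 -0.2987  0.008 ]
[ 0.5794 -0.3273  0.008 ]
rack base scene
[ 0.4178 -0.2996  0.008 ]
[ 0.5835 -0.3296  0.008 ]
[ 0.6051 -0.2014  0.008 ]
tabs side
[ 0.4609 -0.2846  0.03  ]
[ 0.5402 -0.2983  0.03  ]
[ 0.4755 -0.1989  0.03  ]
[ 0.5543 -0.2125  0.03  ]
tabs scene
[ 0.4609 -0.2851  0.03  ]
[ 0.5377 -0.2974  0.03  ]
[ 0.4746 -0.1997  0.03  ]
[ 0.5535 -0.214   0.03  ]
rollers end -y side: first, second
[0.4575 0.2734 0.05  ]
[0.5085 0.2923 0.05  ]
[0.4591 0.2635 0.05  ]
[0.5015 0.2787 0.05  ]
wall corners
[0.4314 0.2473 0.05  ]
[0.5834 0.2879 0.05  ]
```

```bash
cat >> h.py <<'E'
from scipy.spatial.transform import Rotation as Ro
def Rd(yaw):
    c,s=np.cos(np.radians(yaw)),np.sin(np.radians(yaw)); return np.array([[c,s,0],[s,-c,0],[0,0,-1]])
def go(x,y,z,yaw,st=None):
    st=st or manip.observe()
    R=np.array(st["eef_rot"]); p=np.array(st["eef_pos"])
    sh=R.T@(np.array([x,y,z])-p)*1000; rv=Ro.from_matrix(R.T@Rd(yaw)).as_rotvec()
    print("shift",np.round(sh,1).tolist(),"rv",np.round(rv,3).tolist(), "rows", np.linalg.norm(sh)/41.7, np.degrees(np.linalg.norm(rv))/7.16)
def stt():
    s=manip.observe(); R=np.array(s["eef_rot"]); print("t",round(s["clock"],2),"p",np.round(s["eef_pos"],4),"yaw",round(float(np.degrees(np.arctan2(R[1,0],R[0,0]))),2),"z",np.round(R[:,2],4),"F",np.round(s["wrist_force"],2),"M",np.round(s["wrist_torque"],3),"w",round(float(s["width"]),3),"j7",round(float(s["joint_pos"][6]),2)); return s
def wcap(tag):
    s=stt(); c=vision.capture("wrist"); cv2.imwrite(f"pics/{tag}.png",c["image"][:,:,::-1]); pickle.dump((s,c),open(f"{tag}.pkl","wb")); return s,c
E
python3 -c "
from h import *
go(.45,.32,.22,15)"
```

```text
shift [-81.3, 292.8, -0.8] rv [0.001, 0.002, 0.915] rows 7.28703460121954 7.324275155118916
```

Request:
{"method": "servo_tool", "body": {
  "plan": [
    [[-81,293,-1,0,0,0.915,0.42],[-81,293,-1,0,0,0.915,0.42],[-81,293,-1,0,0,0.915,0.42],[-81,293,-1,0,0,0.915,0.42],[-81,293,-1,0,0,0.915,0.42],[-81,293,-1,0,0,0.915,0.42],[-81,293,-1,0,0,0.915,0.42],[-81,293,-1,0,0,0.915,0.42],[-81,293,-1,0,0,0.915,0.42],[-81,293,-1,0,0,0.915,0.42]]
  ]
}}

```text
clock: 0.98
eef_pos: [0.4503, 0.3196, 0.2198]
eef_rot: [[0.966, 0.258, -0.002], [0.258, -0.966, -0.002], [-0.002, 0.001, -1.0]]
wrist_force: [-0.9, 0.4, -0.5]
width: 0.422
```

```bash
python3 -c "
from h import *
wcap('w1')"
```

```text
t 0.98 p [0.4503 0.3196 0.2198] yaw 14.94 z [-0.0019 -0.0019 -1.    ] F [-0.93  0.41 -0.49] M [ 0.024  0.042 -0.035] w 0.422 j7 -0.3
```

View pics/w1.png

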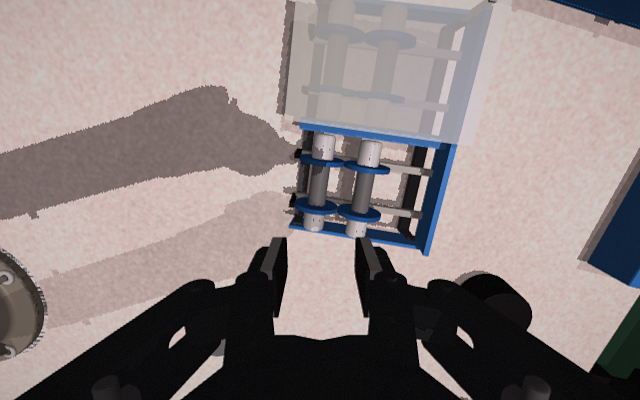

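The wrist view shows the open lane with roller 1 at the stop (waist about (318,185)) and roller 2 at about (363,190). The covered lane is above it in the picture. I'll enlarge this to measure.

```bash
python3 -c "
from h import *
s,c=pickle.load(open('w1.pkl','rb'))
crop(c['image'],280,110,460,260,4,'w1c')"
```

```text
(no output)
```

View pics/w1c.png

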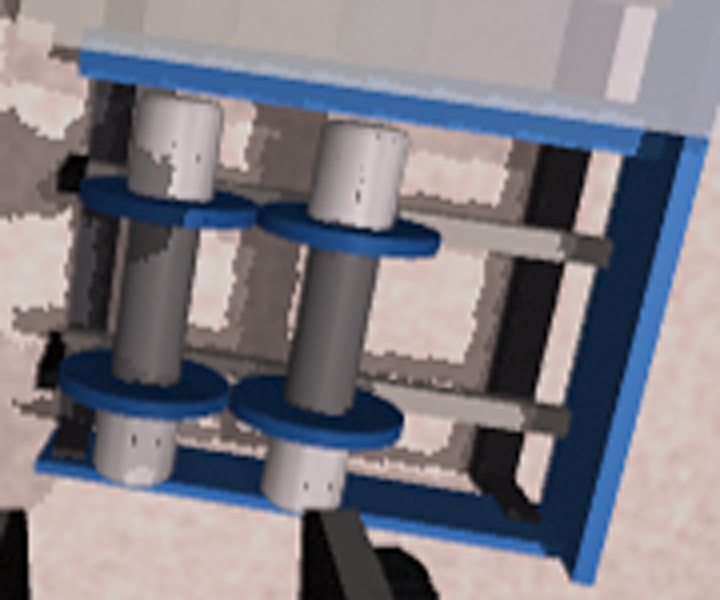

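```bash
python3 -c "
from h import *
s,c=pickle.load(open('w1.pkl','rb'))
T=camT(c,s)
P=lambda x,y,z=.05: onz(c,280+(x-1.5)/4,110+(y-1.5)/4,z,T)
uf=[P(80,187),P(258,212)]; lf=[P(60,378),P(229,396)]
u=(uf[0]+uf[1])/2; l=(lf[0]+lf[1])/2
print(u,l,'mid',(u+l)/2,'dist',np.linalg.norm(u-l),np.linalg.norm(uf[0]-uf[1]),np.linalg.norm(lf[0]-lf[1]),'yaw',np.degrees(np.arctan2(-(u-l)[0],(u-l)[1])))
uf=[P(260,215),P(439,244)]; lf=[P(230,404),P(403,427)]
u=(uf[0]+uf[1])/2; l=(lf[0]+lf[1])/2
print('r2 mid',(u+l)/2,np.linalg.norm(u-l),'yaw',np.degrees(np.arctan2(-(u-l)[0],(u-l)[1])))
wu=(P(128,230)+P(196,230))/2; wl=(P(112,375)+P(184,375))/2
print('waist',wu,wl,'yaw',np.degrees(np.arctan2(-(wu-wl)[0],(wu-wl)[1])))
for a in [(636,155),(95,77),(38,468),(590,580),(705,140),(80,72)]: print(a,P(*a,.048))
"
```

```text
[0.44412546 0.3412393  0.05      ] [0.45144746 0.28668512 0.05      ] mid [0.44778646 0.31396221 0.05      ] dist 0.05504335767329779 0.04989075501233278 0.04938019555107163 yaw 7.644289875598048
r2 mid [0.49865456 0.31876909 0.05      ] 0.05538688939975137 yaw 7.518043365944189
waist [0.4443907  0.33247324 0.05      ] [0.45144639 0.29046706 0.05      ] yaw 9.534840944239907
(636, 155) [0.56541182 0.3862941  0.048     ]
(95, 77) [0.41607402 0.36788623 0.048     ]
(38, 468) [0.42729124 0.25326375 0.048     ]
(590, 580) [0.59934722 0.26152963 0.048     ]
(705, 140) [0.58221446 0.39504529 0.048     ]
(80, 72) [0.41182609 0.36811134 0.048     ]
```

```bash
python3 -c "
from h import *
go(.4478,.314,.13,7.5)"
```

```text
shift [-2.8, 6.7, 89.8] rv [0.001, 0.003, 0.133] rows 2.159503806536446 1.0684378298271084
```

Request:
{"method": "servo_tool", "body": {
  "plan": [
    [[-3,7,90,0.001,0.003,0.13,0.42],[-3,7,90,0.001,0.003,0.13,0.42],[-3,7,90,0.001,0.003,0.13,0.42],[-3,7,90,0.001,0.003,0.13,0.42],[-3,7,90,0.001,0.003,0.13,0.42]]
  ]
}}

```text
clock: 1.45
eef_pos: [0.4473, 0.3156, 0.1308]
eef_rot: [[0.991, 0.137, 0.001], [0.137, -0.991, 0.002], [0.001, -0.002, -1.0]]
wrist_force: [-0.2, 0.9, 0.1]
width: 0.42
```

```bash
python3 -c "
from h import *
s,c=wcap('w2')
crop(c['image'],220,100,420,250,4,'w2c')"
```

```text
t 1.45 p [0.4473 0.3156 0.1308] yaw 7.88 z [ 7.0e-04  1.8e-03 -1.0e+00] F [-0.2   0.9   0.15] M [ 0.027 -0.035 -0.095] w 0.42 j7 -0.39
```

View pics/w2c.png

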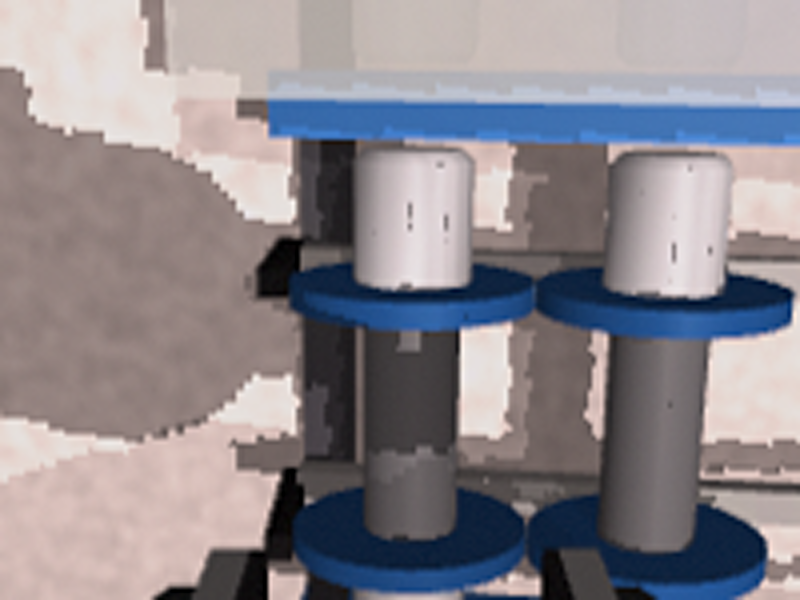

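```bash
python3 -c "
from h import *
s,c=pickle.load(open('w2.pkl','rb'))
T=camT(c,s)
P=lambda x,y,z=.05: onz(c,220+(x-1.5)/4,100+(y-1.5)/4,z,T)
def rep(uf,lf):
  u=(P(*uf[0])+P(*uf[1]))/2; l=(P(*lf[0])+P(*lf[1]))/2
  print(u,l,'mid',(u+l)/2,'dist',np.linalg.norm(u-l),'w',np.linalg.norm(P(*uf[0])-P(*uf[1])),'yaw',np.degrees(np.arctan2(-(u-l)[0],(u-l)[1])))
rep([(290,298),(535,302)],[(294,545),(526,545)])
rep([(537,302),(793,308)],[(528,548),(767,552)])
rep([(365,340),(459,340)],[(366,530),(456,530)])
rep([(355,250),(473,250)],[(366,530),(456,530)])
print(P(270,137,.048),P(799,143,.048))
go(.4478,.314,.044,7.5)
"
```

```text
[0.44443181 0.33883262 0.05      ] [0.45148602 0.28520277 0.05      ] mid [0.44795892 0.3120177  0.05      ] dist 0.0540917986798862 w 0.050115269767376146 yaw 7.493396079686231
[0.49579731 0.34496441 0.05      ] [0.50284343 0.2911897  0.05      ] mid [0.49932037 0.31807705 0.05      ] dist 0.05423437147028453 w 0.052527381903129944 yaw 7.464956115213192
[0.44549594 0.33050702 0.05      ] [0.45120812 0.28870283 0.05      ] mid [0.44835203 0.30960492 0.05      ] dist 0.042192647229861456 w 0.019410650250168436 yaw 7.780780254441223
[0.44327523 0.34903864 0.05      ] [0.45120812 0.28870283 0.05      ] mid [0.44724167 0.31887073 0.05      ] dist 0.06085507626959685 w 0.023847242694387785 yaw 7.4902245124181785
[0.41185688 0.36706865 0.048     ] [0.51613231 0.3804824  0.048     ]
shift [-1.4, 2.1, 88.1] rv [-0.003, -0.004, 0.006] rows 2.1128740672873887 0.061956090326554185
```

Request:
{"method": "servo_tool", "body": {
  "plan": [
    [[0.3,3.2,30,-0.003,-0.004,0.006,0.42],[0.3,3.2,55,-0.003,-0.004,0.006,0.42],[0.3,3.2,75,-0.003,-0.004,0.006,0.42],[0.3,3.2,87,-0.003,-0.004,0.006,0.42],[0.3,3.2,87,-0.003,-0.004,0.006,0.42],[0.3,3.2,87,-0.003,-0.004,0.006,0.42]]
  ]
}}

```text
clock: 2.0
eef_pos: [0.451, 0.3146, 0.0469]
eef_rot: [[0.991, 0.131, 0.002], [0.131, -0.991, 0.002], [0.003, -0.002, -1.0]]
wrist_force: [0.8, 0.3, 1.0]
width: 0.418
```

```bash
python3 -c "
from h import *
stt();go(.448,.3125,.044,7.5)
c=vision.capture('side'); crop(c['image'],220,60,330,170,7,'s3')"
```

```text
t 2.0 p [0.451  0.3146 0.0469] yaw 7.55 z [ 0.0023  0.0023 -1.    ] F [0.76 0.32 1.03] M [ 0.015 -0.046  0.054] w 0.418 j7 -0.36
shift [-3.3, 1.7, 2.9] rv [-0.002, -0.003, 0.001] rows 0.11225054096688201 0.027013096856308136
```

View pics/s3.png

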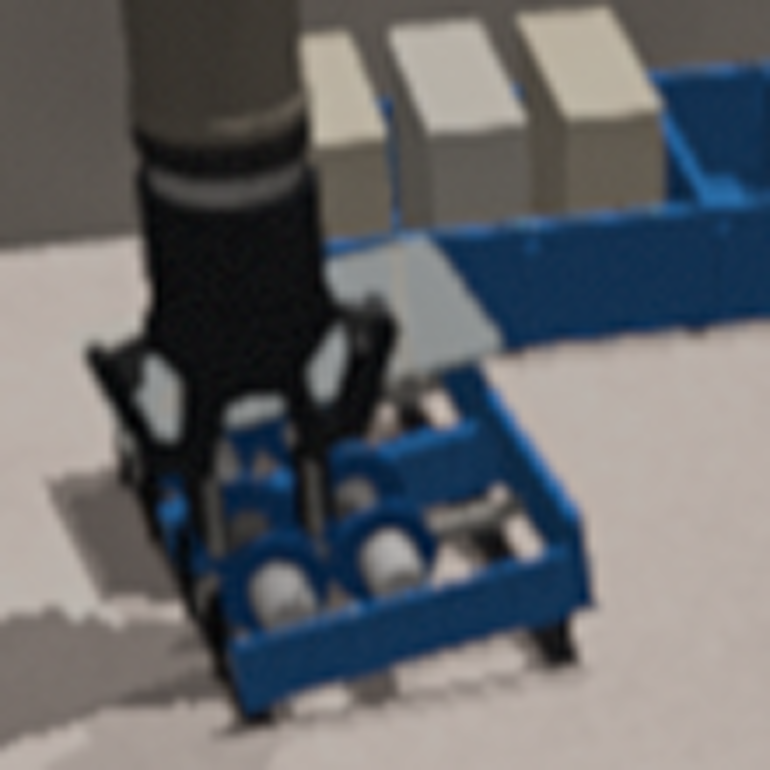

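Fingers straddle the waist of roller 1. I'll trim the pose by 3 mm, then close.

Request:
{"method": "servo_tool", "body": {
  "plan": [
    [[-3.3,1.7,2.9,-0.002,-0.003,0,0.42],[-3.3,1.7,2.9,-0.002,-0.003,0,0.42],[-3.3,1.7,2.9,-0.002,-0.003,0,0.2],[-3.3,1.7,2.9,-0.002,-0.003,0,0],[-3.3,1.7,2.9,-0.002,-0.003,0,0],[-3.3,1.7,2.9,-0.002,-0.003,0,0],[-3.3,1.7,2.9,-0.002,-0.003,0,0],[-3.3,1.7,2.9,-0.002,-0.003,0,0]]
  ]
}}

```text
clock: 2.72
eef_pos: [0.4512, 0.3141, 0.0484]
eef_rot: [[0.991, 0.131, 0.006], [0.131, -0.991, 0.005], [0.007, -0.004, -1.0]]
wrist_force: [-1.4, -1.1, 14.5]
width: -0.0
```

```bash
python3 -c "
from h import *
stt();go(.448,.3125,.15,7.5)"
```

```text
t 2.72 p [0.4512 0.3141 0.0484] yaw 7.53 z [ 0.0062  0.0049 -1.    ] F [-1.39 -1.14 14.5 ] M [-0.291  0.367  0.02 ] w -0.0 j7 -0.36
shift [-2.7, 0.8, -101.6] rv [-0.004, -0.007, 0.0] rows 2.4371308705347743 0.06317479404437126
```

The gripper closed fully and felt 14 N upward, so it missed the waist. I'll look before moving.

```bash
python3 -c "
from h import *
c=vision.capture('side'); crop(c['image'],220,90,320,170,8,'s4')
c=vision.capture('scene'); crop(c['image'],320,70,420,170,6,'c4')
s,c=wcap('w4')"
```

```text
t 2.82 p [0.4512 0.3141 0.0484] yaw 7.53 z [ 0.0061  0.0049 -1.    ] F [-1.91 -1.41 14.14] M [-0.321  0.317 -0.014] w 0.001 j7 -0.36
```

View pics/s4.png

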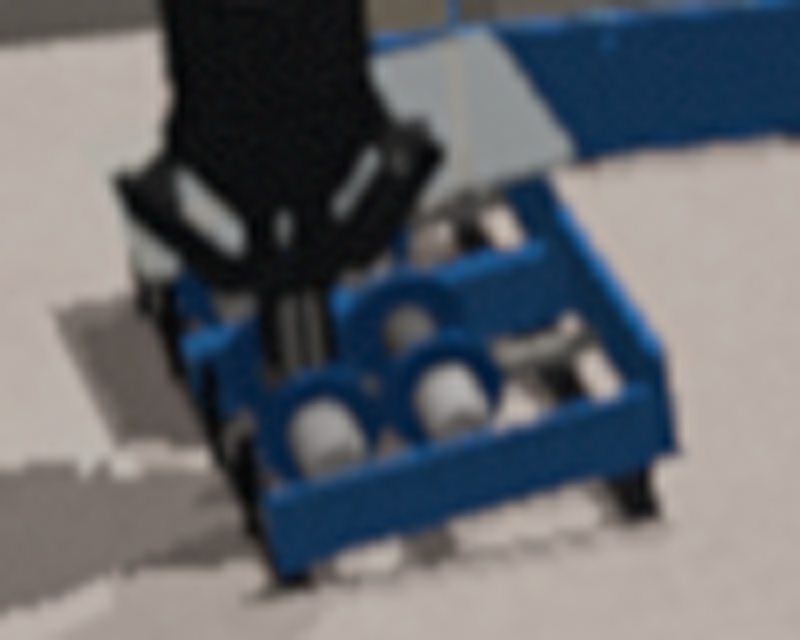

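View pics/c4.png

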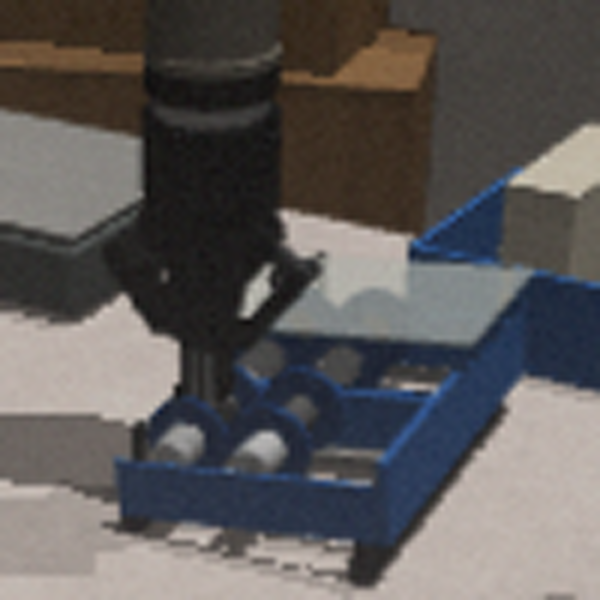

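View pics/w4.png

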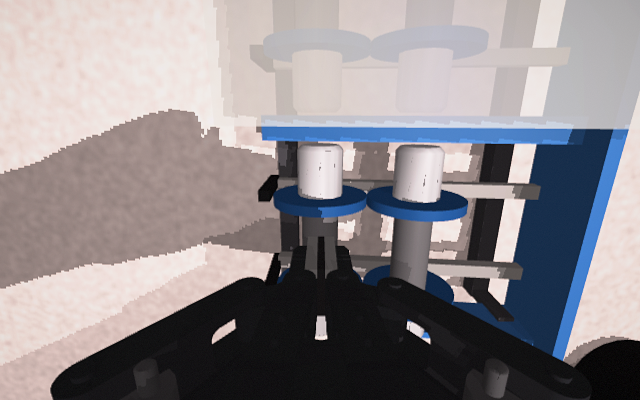

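```bash
python3 -c "
from h import *
s,c=pickle.load(open('w4.pkl','rb'))
crop(c['image'],240,120,420,320,4,'w4c')
"
```

```text
(no output)
```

View pics/w4c.png

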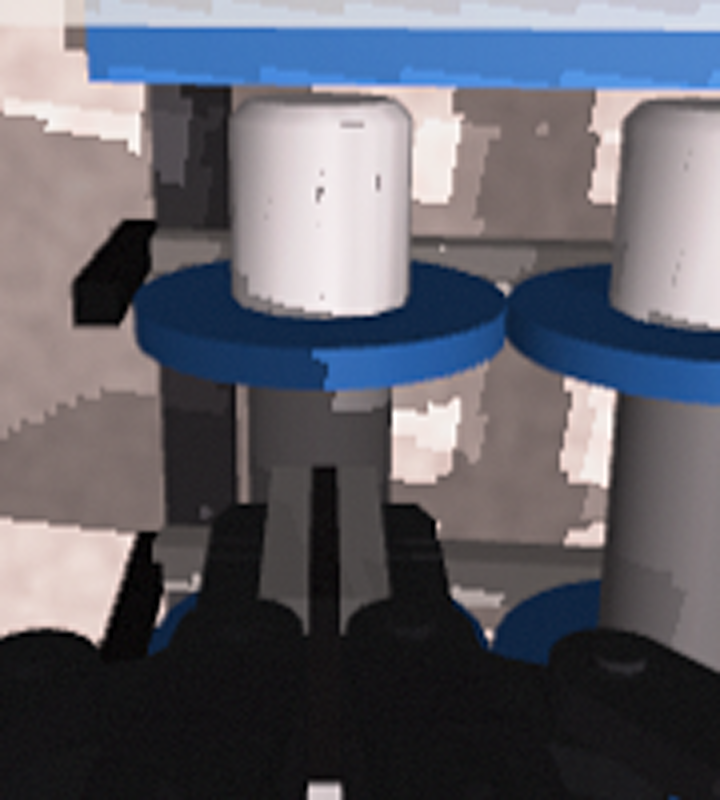

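Roller 1 has not moved. The closed tips are resting on top of its waist, so they are higher than TCP+11 mm implies. I'll lift, open to 0.42 and triangulate the tips from both fixed views.

Request:
{"method": "servo_tool", "body": {
  "plan": [
    [[0,0,-30,0,0,0,0],[0,0,-70,0,0,0,0],[0,0,-100,0,0,0,0],[0,0,-100,0,0,0,0],[0,0,-100,0,0,0,0]]
  ]
}}

```text
clock: 3.28
eef_pos: [0.4523, 0.3146, 0.1511]
eef_rot: [[0.991, 0.131, 0.011], [0.131, -0.991, 0.009], [0.012, -0.007, -1.0]]
wrist_force: [-0.4, -0.1, -0.2]
width: 0.001
```

```bash
python3 -c "
from h import *
s=stt()
a=vision.capture('side'); crop(a['image'],200,40,320,160,6,'s5')
b=vision.capture('scene'); crop(b['image'],320,30,420,130,6,'c5')
p=np.array(s['eef_pos'])
for dz in(-.011,0,.013): print(dz,'side',(proj(a,p+[0,0,dz])-[200,40])*6,'scene',(proj(b,p+[0,0,dz])-[320,30])*6)
pickle.dump((s,a,b),open('t5.pkl','wb'))
"
```

```text
t 3.28 p [0.4523 0.3146 0.1511] yaw 7.52 z [ 0.0106  0.0086 -0.9999] F [-0.4  -0.06 -0.18] M [-0.053  0.016 -0.002] w 0.001 j7 -0.4
-0.011 side [331.39938932 440.78279434] scene [207.68026908 510.62329909]
0 side [329.50688119 420.82219657] scene [208.10218615 491.98248393]
0.013 side [327.24694715 396.98629673] scene [208.60599969 469.72338179]
```

View pics/s5.png

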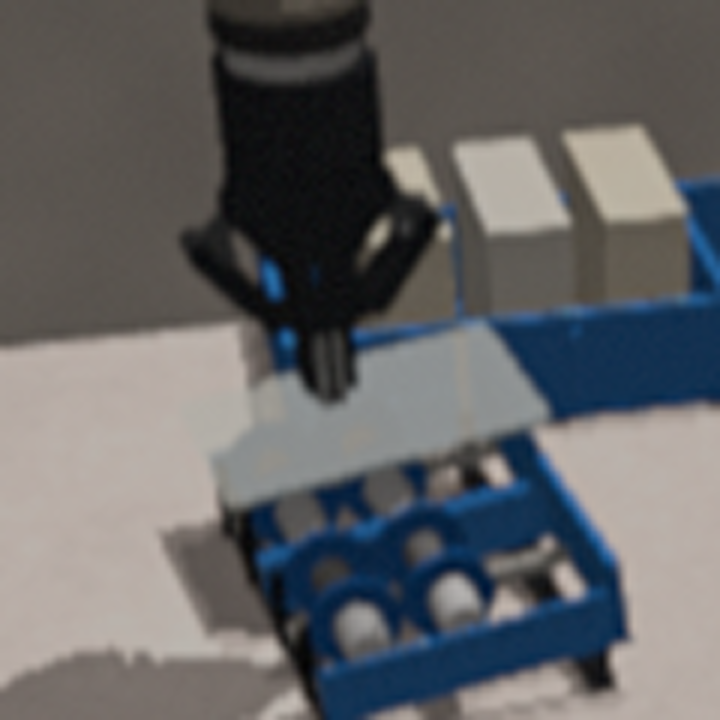

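View pics/c5.png

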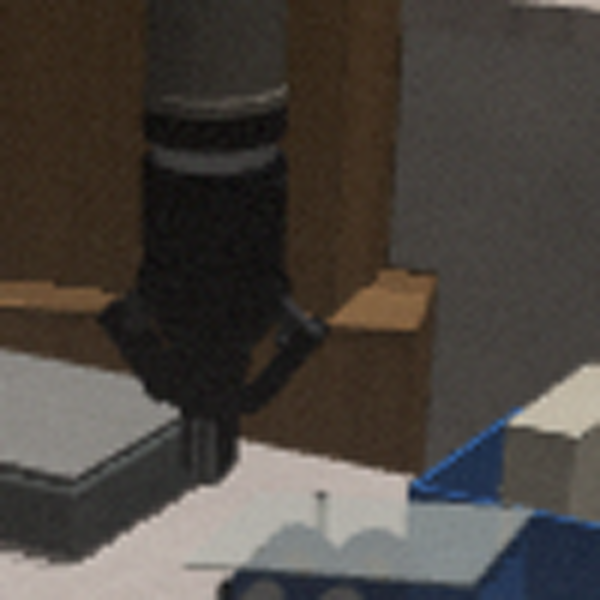

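```bash
python3 -c "
from h import *
s,a,b=pickle.load(open('t5.pkl','rb'))
p=np.array(s['eef_pos']); R=np.array(s['eef_rot'])
for dz in(-.02,-.016,-.012,-.008,0): 
  q=p+R@[0,.011,dz]; print(dz,'side',(proj(a,q)-[200,40])*6,'scene',(proj(b,q)-[320,30])*6)
from scipy.optimize import least_squares
f=lambda q: np.r_[(proj(a,q)-[200,40])*6-[330,400],(proj(b,q)-[320,30])*6-[210,483]]
r=least_squares(f,p); print(R.T@(r.x-p)*1000,r.fun)
go(.448,.3125,.10,7.5)
"
```

```text
-0.02 side [331.47105695 394.17211907] scene [200.5485328  464.63677752]
-0.016 side [332.24565392 401.5622597 ] scene [200.50446308 471.57915227]
-0.012 side [333.01750605 408.9262129 ] scene [200.46054718 478.4972968 ]
-0.008 side [333.78662792 416.2641176 ] scene [200.41678428 485.39133776]
0 side [335.31673858 430.86233244] scene [200.32971433 499.10761107]
[ 1.4619844  -1.35179007 -7.90241005] [ 0.15388997  4.69477184  1.59795356 -5.00377333]
shift [-2.3, 0.7, 47.7] rv [-0.003, -0.005, 0.001] rows 1.1459573545208754 0.051079642265239984
```

Tips measure about 12 mm behind the reported TCP, from the triangulation (8 to 16 mm) and the contact height (11.6 mm). The wrist-view height of the tips agrees, so the written "11 mm ahead" does not hold here. I'll use −12 mm and put the TCP at z ≈ 0.022 for the grasp.

Request:
{"method": "servo_tool", "body": {
  "plan": [
    [[-2.3,0.7,20,-0.003,-0.005,0,0.42],[-2.3,0.7,48,-0.003,-0.005,0,0.42],[-2.3,0.7,48,-0.003,-0.005,0,0.42],[-2.3,0.7,48,-0.003,-0.005,0,0.42],[-2.3,0.7,48,-0.003,-0.005,0,0.42],[-2.3,0.7,48,-0.003,-0.005,0,0.42]]
  ]
}}

```text
clock: 3.88
eef_pos: [0.4489, 0.3129, 0.1008]
eef_rot: [[0.991, 0.131, 0.002], [0.131, -0.991, 0.002], [0.002, -0.001, -1.0]]
wrist_force: [0.3, -0.5, -0.5]
width: 0.42
```

```bash
python3 -c "
from h import *
stt();go(.448,.3125,.022,7.5)
"
```

```text
t 3.88 p [0.4489 0.3129 0.1008] yaw 7.52 z [ 0.0019  0.0016 -1.    ] F [ 0.27 -0.53 -0.53] M [-0.031  0.044  0.069] w 0.42 j7 -0.38
shift [-1.1, 0.4, 78.8] rv [-0.001, -0.002, 0.0] rows 1.8899445758134763 0.020439112367971777
```

Request:
{"method": "servo_tool", "body": {
  "plan": [
    [[-1.1,0.4,25,-0.001,-0.002,0,0.42],[-1.1,0.4,45,-0.001,-0.002,0,0.42],[-1.5,0.4,60,-0.001,-0.002,0,0.42],[-1.5,0.4,70,-0.001,-0.002,0,0.42],[-1.5,0.4,70,-0.001,-0.002,0,0.42],[-1.5,0.4,70,-0.001,-0.002,0,0.42]]
  ]
}}

```text
clock: 4.38
eef_pos: [0.4481, 0.3127, 0.0314]
eef_rot: [[0.991, 0.131, 0.001], [0.131, -0.991, 0.001], [0.001, -0.001, -1.0]]
wrist_force: [0.2, -0.7, 0.4]
width: 0.423
```

```bash
python3 -c "
from h import *
stt();go(.448,.3125,.022,7.5)
"
```

```text
t 4.38 p [0.4481 0.3127 0.0314] yaw 7.52 z [ 8.e-04  8.e-04 -1.e+00] F [ 0.23 -0.65  0.38] M [0.008 0.023 0.009] w 0.423 j7 -0.36
shift [-0.1, 0.2, 9.4] rv [-0.001, -0.001, 0.0] rows 0.2258800044015755 0.009477772614621266
```

No contact on the way down. I'll go the last 9 mm and close.

Request:
{"method": "servo_tool", "body": {
  "plan": [
    [[0,0.2,5,0,0,0,0.42],[0,0.2,9.5,0,0,0,0.42],[0,0.2,9.5,0,0,0,0.42],[0,0.2,9.5,0,0,0,0.25],[0,0.2,9.5,0,0,0,0.1],[0,0.2,9.5,0,0,0,0],[0,0.2,9.5,0,0,0,0],[0,0.2,9.5,0,0,0,0]]
  ]
}}

```text
clock: 5.05
eef_pos: [0.4492, 0.3128, 0.0224]
eef_rot: [[0.991, 0.131, 0.003], [0.131, -0.991, 0.002], [0.003, -0.001, -1.0]]
wrist_force: [3.2, 0.3, 0.1]
width: 0.21
```

```bash
python3 -c "
from h import *
wcap('w6');go(.448,.3125,.15,7.5)
"
```

```text
t 5.05 p [0.4492 0.3128 0.0224] yaw 7.5 z [ 0.0028  0.0017 -1.    ] F [3.17 0.33 0.05] M [ 0.032 -0.535 -0.083] w 0.21 j7 -0.35
shift [-0.8, -0.0, -127.6] rv [-0.001, -0.003, -0.0] rows 3.059247041951186 0.025978860185074254
```

View pics/w6.png

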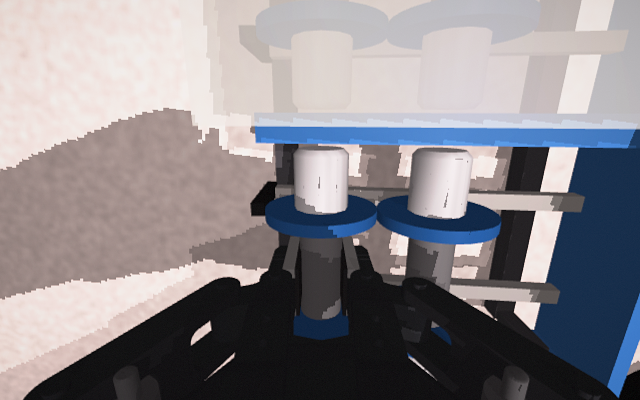

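Gripped: width 0.21 ≈ 20 mm, with the waist between the pads at about (320,280). Lifting.

Request:
{"method": "servo_tool", "body": {
  "plan": [
    [[-0.5,0,-15,0,0,0,0],[-0.8,0,-40,0,0,0,0],[-0.8,0,-75,0,-0.003,0,0],[-0.8,0,-110,0,-0.003,0,0],[-0.8,0,-120,0,-0.003,0,0],[-0.8,0,-120,0,-0.003,0,0]]
  ]
}}

```text
clock: 5.6
eef_pos: [0.4494, 0.3138, 0.1455]
eef_rot: [[0.991, 0.131, 0.004], [0.131, -0.991, 0.005], [0.005, -0.005, -1.0]]
wrist_force: [0.8, 0.3, -2.0]
width: 0.219
```

```bash
python3 -c "
from h import *
s,c=wcap('w7')
a=vision.capture('side'); crop(a['image'],200,60,320,160,6,'s7')
crop(c['image'],200,100,440,360,3,'w7c')
go(.53,.15,.14,0)
"
```

```text
t 5.6 p [0.4494 0.3138 0.1455] yaw 7.53 z [ 0.004   0.0054 -1.    ] F [ 0.76  0.33 -1.99] M [-0.034 -0.019 -0.014] w 0.219 j7 -0.4
shift [61.5, 171.5, 0.9] rv [-0.0, 0.003, 0.131] rows 4.369812899779064 1.051507133904346
```

View pics/s7.png

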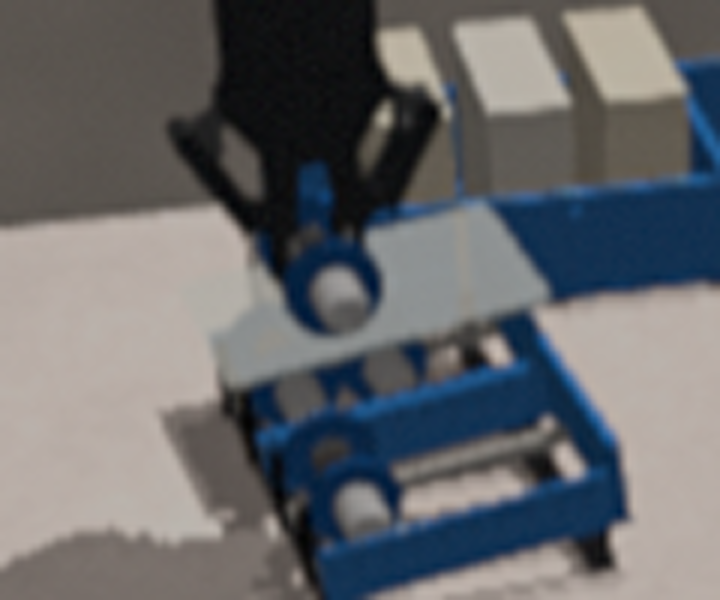

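View pics/w7c.png

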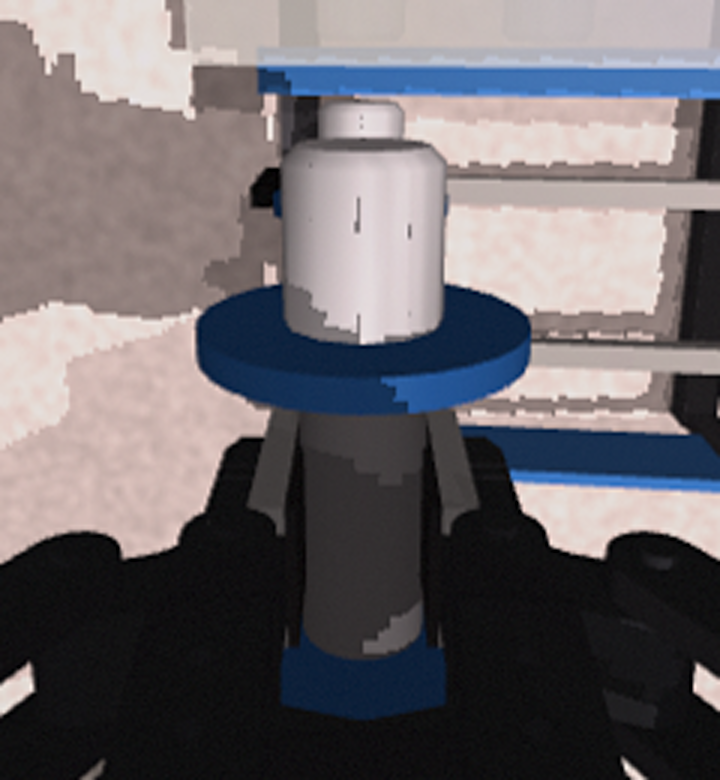

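Roller 1 is in the hand, and the second has rolled to the stop. Next I'll go past the gauge to measure it with the wrist camera.

```bash
python3 -c "
from h import *
go(.535,-.10,.17,0)
"
```

```text
shift [33.6, 420.0, -29.1] rv [-0.0, 0.003, 0.131] rows 10.128952651611304 1.051507133904346
```

Request:
{"method": "servo_tool", "body": {
  "plan": [
    [[4,40,-25,0,0,0.01,0],[8,80,-29,0,0,0.03,0],[12,120,-29,0,0,0.05,0],[16,160,-29,0,0,0.07,0],[19,200,-29,0,0,0.09,0],[22,240,-29,0,0.003,0.11,0],[25,280,-29,0,0.003,0.13,0],[28,320,-29,0,0.003,0.131,0],[30,360,-29,0,0.003,0.131,0],[33,395,-29,0,0.003,0.131,0],[33.6,420,-29,0,0.003,0.131,0],[33.6,420,-29,0,0.003,0.131,0]]
  ]
}}

```text
clock: 6.7
eef_pos: [0.5323, -0.1087, 0.1673]
eef_rot: [[1.0, -0.011, -0.005], [-0.011, -1.0, -0.006], [-0.005, 0.006, -1.0]]
wrist_force: [-0.6, -0.7, -1.3]
width: 0.213
```

```bash
python3 -c "
from h import *
s,c=wcap('w8');s=stt()
go(.535,-.10,.17,0)
"
```

```text
t 6.7 p [ 0.5323 -0.1087  0.1673] yaw -0.65 z [-0.0054 -0.006  -1.    ] F [-0.59 -0.7  -1.32] M [-0.137  0.056  0.042] w 0.213 j7 0.33
t 6.75 p [ 0.5324 -0.1044  0.1671] yaw -0.44 z [-0.0061 -0.002  -1.    ] F [-0.12 -0.04 -1.61] M [ 0.009  0.028 -0.013] w 0.212 j7 0.33
shift [2.5, -4.4, -3.0] rv [0.002, 0.006, -0.008] rows 0.1409413557771193 0.08013738499418377
```

View pics/w8.png

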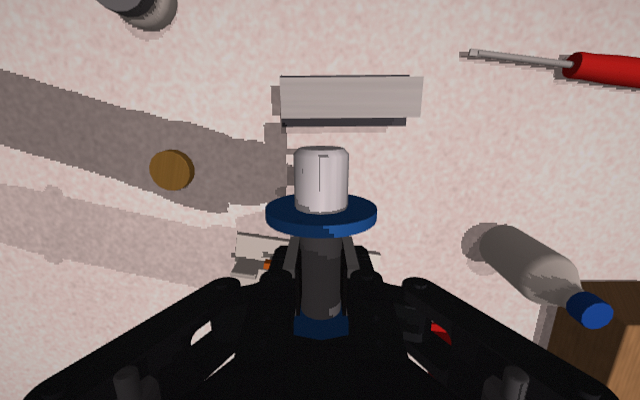

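Request:
{"method": "servo_tool", "body": {
  "plan": [
    [[2.5,-4.4,-3,0.002,0.006,-0.008,0],[2.5,-4.4,-3,0.002,0.006,-0.008,0],[2.5,-4.4,-3,0.002,0.006,-0.008,0]]
  ]
}}

```text
clock: 7.0
eef_pos: [0.5343, -0.0977, 0.1688]
eef_rot: [[1.0, 0.003, -0.003], [0.003, -1.0, 0.001], [-0.003, -0.001, -1.0]]
wrist_force: [-0.0, 1.3, -2.1]
width: 0.21
```

```bash
python3 -c "
from h import *
s,c=wcap('w9');s=stt()
crop(c['image'],255,55,435,235,4,'w9c')
"
```

```text
t 7.0 p [ 0.5343 -0.0977  0.1688] yaw 0.2 z [-0.0026  0.0013 -1.    ] F [-0.04  1.29 -2.13] M [-0.002  0.002 -0.001] w 0.21 j7 0.33
t 7.05 p [ 0.5346 -0.0979  0.1692] yaw 0.19 z [-0.0017  0.001  -1.    ] F [-0.16 -0.42 -1.48] M [ 0.04   0.001 -0.014] w 0.212 j7 0.33
```

View pics/w9c.png

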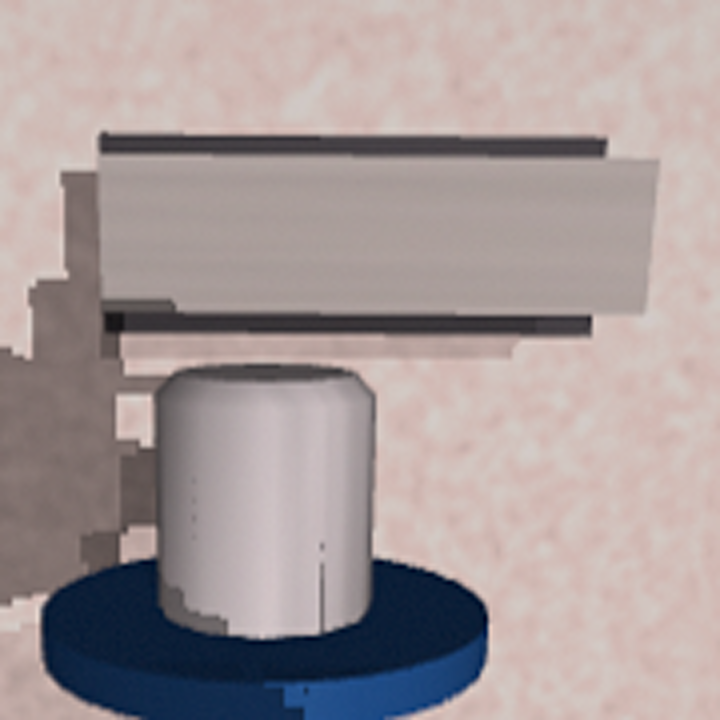

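```bash
python3 -c "
from h import *
s,c=pickle.load(open('w9.pkl','rb'))
T=camT(c,s)
P=lambda x,y,z: onz(c,255+(x-1.5)/4,55+(y-1.5)/4,z,T)
q=[P(*a,.08) for a in[(99,157),(659,159),(645,314),(102,312)]]
print(np.round(q,4)); print(np.mean(q,0),[np.linalg.norm(q[i]-q[(i+1)%4]) for i in range(4)])
d=pickle.load(open('cap0.pkl','rb'))
for n,(u,v) in dict(side=(260+237/5,170+180/5),scene=(200+566/5,160+189/5)).items():
  o,r=ray(d[n],u,v,d[n]['T']); t=(-.0445-o[1])/r[1]; print(n,o+r*t)
# held roller in tool frame, upper flange extremes & journal end, assume tool z=-.028
he=c['hand_eye']
def tool(u,v,z):
  o,r=ray(c,u,v,he); return o+r*(z-o[2])/r[2]
Q=lambda x,y,z=-.028: tool(255+(x-1.5)/4,55+(y-1.5)/4,z)*1000
print(Q(42,628),Q(488,628),Q(155,400),Q(376,400), 'end face top z+12',Q(265,366,-.028+.012))
"
```

```text
[[ 0.4998 -0.0118  0.08  ]
 [ 0.6097 -0.0117  0.08  ]
 [ 0.6097 -0.0414  0.08  ]
 [ 0.4994 -0.0415  0.08  ]]
[ 0.55465519 -0.0265898   0.08      ] [np.float64(0.10985640705248644), np.float64(0.029707867532749857), np.float64(0.11033229747691388), np.float64(0.02972391855730734)]
side [ 0.5316543  -0.0445      0.05305539]
scene [ 0.53290773 -0.0445      0.04084532]
[-26.82735364 -27.77639441 -28.        ] [ 24.10101864 -27.85548312 -28.        ] [-13.28879837 -53.76116074 -28.        ] [ 10.58550323 -53.79701813 -28.        ] end face top z+12 [ -1.40384898 -56.17290267 -16.        ]
```

The wrist view gives the gauge top as 109.9 × 29.7 mm with its centre at (0.5547,−0.0266), +y face at y=−0.012 and yaw 0. That fits the grey gauge, and the red one is elsewhere. The held roller shows a hand-eye x bias of about −1.4 mm. So the bore is near x ≈ 0.531 and the flat near 0.583. I'll probe the flat first for reference.

```bash
python3 -c "
from h import *
go(.583,.085,.15,0)
d=pickle.load(open('cap0.pkl','rb'))['side']
for n,u,v in[('jar',241,205),('film',353,162),('driver tip',355,196),('collar',248,245),('spray base',405,247)]: print(n,onz(d,u,v,0))
"
```

```text
shift [49.1, -182.7, 19.3] rv [-0.001, 0.002, 0.003] rows 4.5605235635544545 0.03145376109629759
jar [0.36898408 0.06665979 0.        ]
film [0.72655231 0.19735688 0.        ]
driver tip [0.68357676 0.03217283 0.        ]
collar [ 3.68873144e-01 -9.59426932e-02 -1.11022302e-16]
spray base [ 0.74453181 -0.19368138  0.        ]
```

Request:
{"method": "servo_tool", "body": {
  "plan": [
    [[10,-40,0,0,0.002,0.003,0],[22,-80,0,0,0.002,0.003,0],[33,-120,5,0,0.002,0.003,0],[44,-155,10,0,0.002,0.003,0],[49,-183,19,0,0.002,0.003,0],[49,-183,50,0,0.002,0.003,0],[49,-183,85,0,0.002,0.003,0],[49,-183,115,0,0.002,0.003,0],[49,-183,130,0,0.002,0.003,0],[49,-183,130,0,0.002,0.003,0],[49,-183,130,0,0.002,0.003,0]]
  ]
}}

```text
clock: 7.97
eef_pos: [0.5819, 0.0864, 0.0386]
eef_rot: [[1.0, 0.002, -0.002], [0.002, -1.0, 0.001], [-0.002, -0.001, -1.0]]
wrist_force: [1.4, -0.2, -1.4]
width: 0.208
```

```bash
python3 -c "
from h import *
stt()
go(.583,.055,.022,0)
"
```

```text
t 7.97 p [0.5819 0.0864 0.0386] yaw 0.12 z [-1.7e-03  9.0e-04 -1.0e+00] F [ 1.38 -0.19 -1.44] M [-0.044  0.054 -0.022] w 0.208 j7 0.06
shift [1.1, 31.4, 16.6] rv [-0.001, 0.002, 0.002] rows 0.8532301129714022 0.02259874799882773
```

Request:
{"method": "servo_tool", "body": {
  "plan": [
    [[1.1,0,16.6,0,0.002,0.002,0],[1.1,15,16.6,0,0.002,0.002,0],[1.1,30,16.6,0,0.002,0.002,0],[1.1,32,16.6,0,0.002,0.002,0],[1.1,32,16.6,0,0.002,0.002,0]]
  ]
}}

```text
clock: 8.38
eef_pos: [0.5849, 0.0531, 0.0242]
eef_rot: [[1.0, -0.003, 0.005], [-0.003, -1.0, 0.001], [0.005, -0.001, -1.0]]
wrist_force: [0.8, 0.2, -0.5]
width: 0.209
```

```bash
python3 -c "
from h import *
stt()
go(.583,.040,.022,0)
"
```

```text
t 8.38 p [0.5849 0.0531 0.0242] yaw -0.15 z [ 4.5e-03  8.0e-04 -1.0e+00] F [ 0.79  0.24 -0.54] M [-0.021  0.04   0.006] w 0.209 j7 0.12
shift [-1.9, 13.1, 2.2] rv [-0.001, -0.005, -0.003] rows 0.32081261550656015 0.04219985722949574
```

Request:
{"method": "servo_tool", "body": {
  "plan": [
    [[-1.9,2,2.2,0,-0.005,-0.003,0],[-1.9,4,2.2,0,-0.005,-0.003,0],[-1.9,6,2.2,0,-0.005,-0.003,0],[-1.9,8,2.2,0,-0.005,-0.003,0],[-1.9,10,2.2,0,-0.005,-0.003,0],[-1.9,11,2.2,0,-0.005,-0.003,0],[-1.9,12,2.2,0,-0.005,-0.003,0],[-1.9,12,2.2,0,-0.005,-0.003,0]]
  ]
}}

```text
clock: 9.05
eef_pos: [0.5829, 0.0416, 0.022]
eef_rot: [[1.0, 0.001, -0.001], [0.001, -1.0, 0.002], [-0.001, -0.002, -1.0]]
wrist_force: [-0.2, 0.8, -1.4]
width: 0.212
```

```bash
python3 -c "
from h import *
stt()
go(.583,.040,.022,0)
"
```

```text
t 9.05 p [0.5829 0.0416 0.022 ] yaw 0.03 z [-7.0e-04  1.6e-03 -1.0e+00] F [-0.2   0.75 -1.37] M [ 0.211  0.04  -0.036] w 0.212 j7 0.14
shift [0.1, 1.6, -0.0] rv [-0.002, 0.001, 0.001] rows 0.039241205676019325 0.014980809697997968
```

Request:
{"method": "servo_tool", "body": {
  "plan": [
    [[0,1,0,0,0,0,0],[0,2,0,0,0,0,0],[0,3,0,0,0,0,0],[0,3,0,0,0,0,0],[0,3,0,0,0,0,0]]
  ]
}}

```text
clock: 9.47
eef_pos: [0.5828, 0.0417, 0.022]
eef_rot: [[1.0, 0.003, -0.001], [0.003, -1.0, 0.005], [-0.001, -0.005, -1.0]]
wrist_force: [-1.1, 4.9, 0.0]
width: 0.208
```

```bash
python3 -c "
from h import *
stt()
"
```

```text
t 9.47 p [0.5828 0.0417 0.022 ] yaw 0.15 z [-0.001   0.0052 -1.    ] F [-1.07  4.91  0.02] M [ 1.052  0.069 -0.043] w 0.208 j7 0.15
```

Flat reference: stops at TCP y = 0.0417 with 4.9 N. Backing off and trying the bore at x = 0.531.

Request:
{"method": "servo_tool", "body": {
  "plan": [
    [[0,-10,0,0.005,0,0.003,0],[-20,-12,0,0.005,0,0.003,0],[-40,-12,0,0.005,0,0.003,0],[-52,-12,0,0.005,0,0.003,0],[-52,-12,0,0.005,0,0.003,0],[-52,-12,0,0.005,0,0.003,0]]
  ]
}}

```text
clock: 9.97
eef_pos: [0.5308, 0.0532, 0.0222]
eef_rot: [[1.0, -0.001, -0.0], [-0.001, -1.0, 0.01], [-0.0, -0.01, -1.0]]
wrist_force: [1.0, -0.8, -2.1]
width: 0.215
```

```bash
python3 -c "
from h import *
stt()
go(.531,.0417,.022,0)
"
```

```text
t 9.97 p [0.5308 0.0532 0.0222] yaw -0.04 z [-4.0e-04  9.7e-03 -1.0e+00] F [ 1.   -0.81 -2.1 ] M [-0.004 -0.052  0.057] w 0.215 j7 0.12
shift [0.2, 11.5, 0.1] rv [-0.01, 0.0, -0.001] rows 0.2761134445921919 0.07771219981388153
```

Request:
{"method": "servo_tool", "body": {
  "plan": [
    [[0.2,3,0,-0.009,0,0,0],[0.2,6,0,-0.009,0,0,0],[0.2,8,0,-0.009,0,0,0],[0.2,10,0,-0.009,0,0,0],[0.2,12,0,-0.009,0,0,0],[0.2,13,0,-0.009,0,0,0],[0.2,14.5,0,-0.009,0,0,0],[0.2,14.5,0,-0.009,0,0,0],[0.2,14.5,0,-0.009,0,0,0]]
  ]
}}

```text
clock: 10.72
eef_pos: [0.531, 0.0386, 0.0221]
eef_rot: [[1.0, -0.001, -0.0], [-0.001, -1.0, 0.001], [-0.0, -0.001, -1.0]]
wrist_force: [-0.9, -0.4, -2.0]
width: 0.213
```

```bash
python3 -c "
from h import *
stt()
"
```

```text
t 10.72 p [0.531  0.0386 0.0221] yaw -0.05 z [-3.e-04  7.e-04 -1.e+00] F [-0.89 -0.45 -2.02] M [-0.001  0.028  0.037] w 0.213 j7 0.14
```

Already 3.1 mm past the face with no force. Pressing on until it wedges.

Request:
{"method": "servo_tool", "body": {
  "plan": [
    [[0,1,0,0,0,0,0],[0,2,0,0,0,0,0],[0,3,0,0,0,0,0],[0,4,0,0,0,0,0],[0,4,0,0,0,0,0]]
  ]
}}

```text
clock: 11.13
eef_pos: [0.5318, 0.0364, 0.0224]
eef_rot: [[1.0, 0.0, 0.001], [0.0, -1.0, 0.003], [0.001, -0.003, -1.0]]
wrist_force: [1.7, 4.2, -1.2]
width: 0.213
```

```bash
python3 -c "
from h import *
stt()
"
```

```text
t 11.13 p [0.5318 0.0364 0.0224] yaw 0.02 z [ 0.0013  0.0029 -1.    ] F [ 1.73  4.22 -1.18] M [ 0.977 -0.379  0.045] w 0.213 j7 0.14
```

The end goes in 5.3 mm past the flat reference and wedges at 4.2 N, so **roller 1's −y end is chamfered**. That depth also means it is well centred, so the bore is at x≈0.532 and the roller axis is 27.6 mm above the TCP. No flip is needed. Next I'll view the rack from just south of it.

```bash
python3 -c "
from h import *
d=pickle.load(open('cap0.pkl','rb'))
for z in(0.1,.2,.3): print(onz(d['side'],322,335,z),onz(d['side'],530,300,z),onz(d['scene'],130,250,z))
go(.52,.08,.17,0)
"
```

```text
[ 0.4674291  -0.46876324  0.1       ] [ 0.87670864 -0.48413088  0.1       ] [ 0.3685808  -0.48381952  0.1       ]
[ 0.45019737 -0.53982231  0.2       ] [ 0.80346981 -0.553087    0.2       ] [ 0.49595739 -0.53381351  0.2       ]
[ 0.43296565 -0.61088139  0.3       ] [ 0.73023097 -0.62204312  0.3       ] [ 0.62333398 -0.58380751  0.3       ]
shift [-11.6, -44.0, -147.4] rv [-0.003, -0.001, 0.0] rows 3.7004345601812196 0.02567973687594976
```

Request:
{"method": "servo_tool", "body": {
  "plan": [
    [[0,-8,0,-0.003,0,0,0],[0,-22,0,-0.003,0,0,0],[0,-30,-20,-0.003,0,0,0],[0,-30,-60,-0.003,0,0.02,0],[0,-30,-100,-0.003,0,0.04,0],[-2,-15,-135,-0.003,0,0.06,0],[-4,20,-150,-0.003,0,0.08,0],[-8,60,-160,-0.003,0,0.1,0],[-12,100,-170,-0.003,0,0.12,0],[-16,140,-175,-0.003,0,0.14,0],[-20,180,-178,-0.003,0,0.16,0],[-24,220,-178,-0.003,0,0.169,0]]
  ]
}}

```text
clock: 12.13
eef_pos: [0.5067, -0.1866, 0.2005]
eef_rot: [[0.986, -0.169, 0.001], [-0.169, -0.986, -0.001], [0.001, 0.001, -1.0]]
wrist_force: [0.4, 0.4, -1.7]
width: 0.213
```

```bash
python3 -c "
from h import *
stt()
go(.49,-.347,.2,-9.7)
"
```

```text
t 12.13 p [ 0.5067 -0.1866  0.2005] yaw -9.75 z [ 0.0011 -0.0014 -1.    ] F [ 0.41  0.38 -1.68] M [-0.031 -0.073  0.015] w 0.213 j7 0.34
shift [10.7, 160.9, 0.7] rv [0.001, -0.001, -0.001] rows 3.8671129955320045 0.015968817717948818
```

Request:
{"method": "servo_tool", "body": {
  "plan": [
    [[3,40,0,0,0,0,0],[6,80,0,0,0,0,0],[9,120,0,0,0,0,0],[10.7,145,0,0,0,0,0],[10.7,161,0,0,0,0,0],[10.7,161,0,0,0,0,0],[10.7,161,0,0,0,0,0]]
  ]
}}

```text
clock: 12.72
eef_pos: [0.4883, -0.3481, 0.2001]
eef_rot: [[0.985, -0.173, -0.001], [-0.173, -0.985, -0.001], [-0.001, 0.002, -1.0]]
wrist_force: [0.1, -0.3, -1.4]
width: 0.211
```

```bash
python3 -c "
from h import *
s,c=wcap('w10');stt()
crop(c['image'],210,20,430,240,3.6,'w10c')
"
```

```text
t 12.72 p [ 0.4883 -0.3481  0.2001] yaw -9.95 z [-0.0014 -0.0014 -1.    ] F [ 0.14 -0.31 -1.38] M [ 0.03  -0.081  0.008] w 0.211 j7 0.66
t 12.77 p [ 0.4896 -0.3462  0.2001] yaw -9.77 z [-4.e-04  1.e-04 -1.e+00] F [ 0.34  1.08 -1.73] M [-0.009  0.027 -0.021] w 0.214 j7 0.66
```

View pics/w10.png

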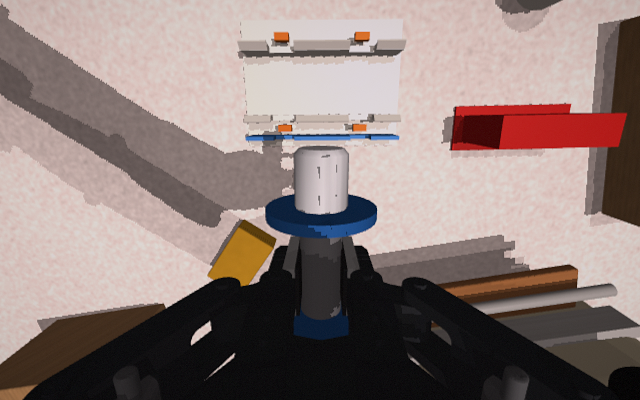

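View pics/w10c.png

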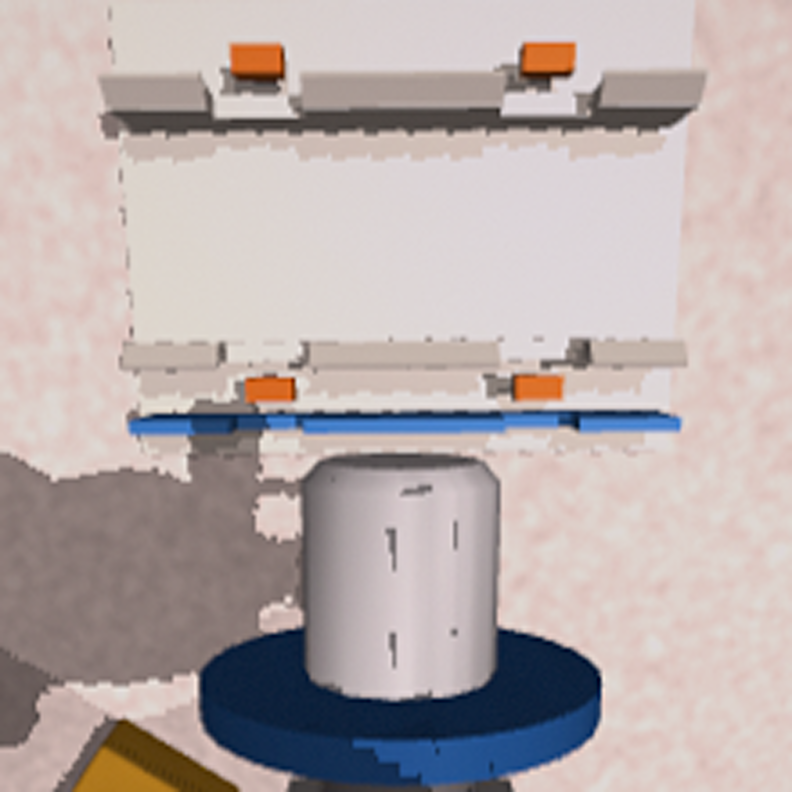

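```bash
python3 -c "
from h import *
s,c=pickle.load(open('w10.pkl','rb'))
crop(c['image'],230,10,330,90,8,'w10n'); crop(c['image'],320,10,420,90,8,'w10e'); crop(c['image'],230,90,420,160,4.2,'w10s')
"
```

```text
(no output)
```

View pics/w10n.png

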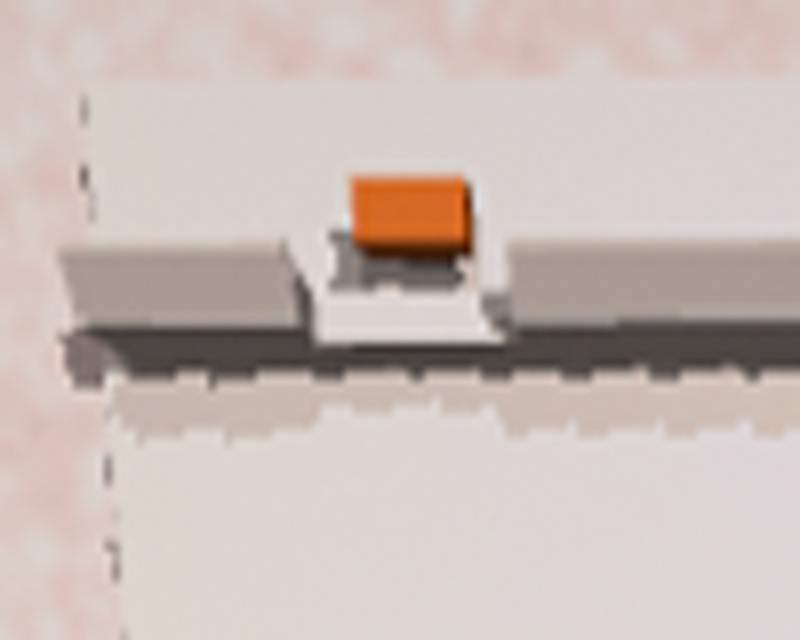

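View pics/w10e.png

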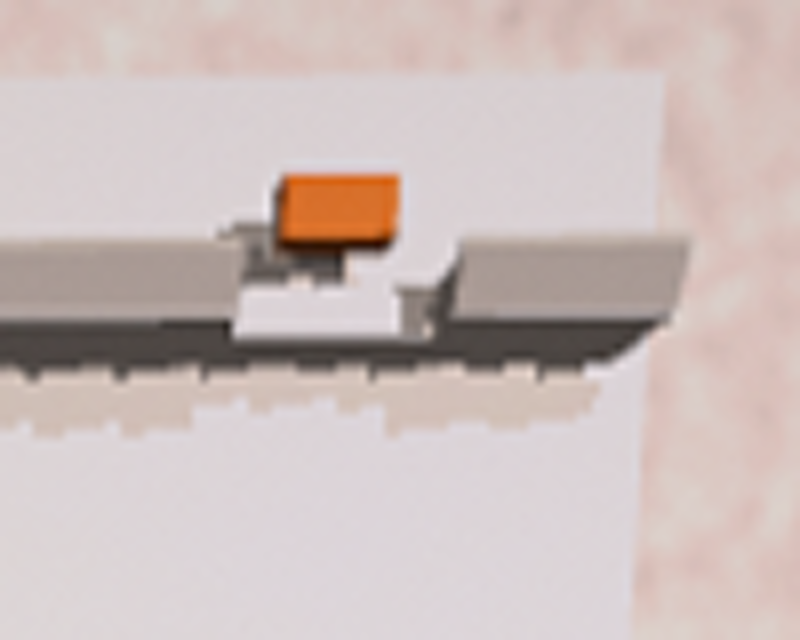

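View pics/w10s.png

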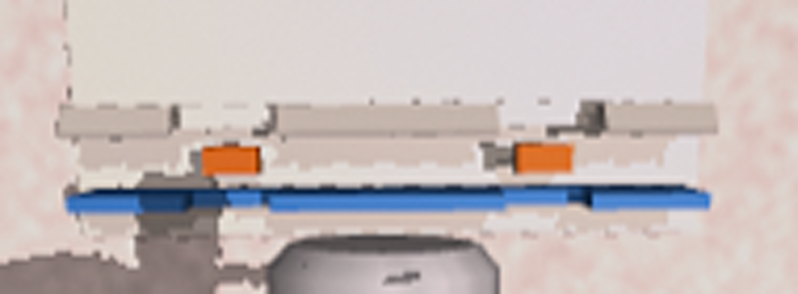

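```bash
python3 -c "
from h import *
s,c=pickle.load(open('w10.pkl','rb'))
T=camT(c,s)
P=lambda x,y,z,o,k: onz(c,o[0]+(x-k/2+.5)/k,o[1]+(y-k/2+.5)/k,z,T)
N=(230,10);E=(320,10);S=(230,90)
nw=P(83,80,.008,N,8); ne=P(664,73,.008,E,8)
print('nw,ne',nw,ne,np.linalg.norm(ne-nw)); d=(ne-nw); yaw=np.arctan2(d[1],d[0]); print('yaw',np.degrees(yaw))
ex=np.array([np.cos(yaw),np.sin(yaw),0]); ey=np.array([-ex[1],ex[0],0])
C=(nw+ne)/2-.065*ey; print('C',C)
def rk(q): q=q-C; return np.round(np.array([q@ex,q@ey])*1000,1)
print('comb N inner base',rk(P(400,372,.008,N,8)),rk(P(300,365,.008,E,8)))
print('comb N top outer L,R',rk(P(60,246,.046,N,8)),rk(P(692,240,.046,E,8)))
print('comb N top inner L,R',rk(P(75,325,.046,N,8)),rk(P(672,320,.046,E,8)))
print('N gap z46',rk(P(288,246,.046,N,8)),rk(P(510,243,.046,N,8)),rk(P(243,243,.046,E,8)),rk(P(463,240,.046,E,8)))
print('S comb L,R',rk(P(58,105,.046,S,4.2)),rk(P(58,135,.046,S,4.2)),rk(P(716,105,.046,S,4.2)),rk(P(716,133,.046,S,4.2)))
print('S gaps',rk(P(178,115,.046,S,4.2)),rk(P(272,115,.046,S,4.2)),rk(P(498,115,.046,S,4.2)),rk(P(605,115,.046,S,4.2)))
print('blue',rk(P(66,203,.043,S,4.2)),rk(P(710,203,.043,S,4.2)),rk(P(190,203,.043,S,4.2)),rk(P(270,203,.043,S,4.2)),rk(P(505,203,.043,S,4.2)),rk(P(592,203,.043,S,4.2)))
"
```

```text
nw,ne [ 0.43174911 -0.17062223  0.008     ] [ 0.59948334 -0.19905347  0.008     ] 0.170126738766677
yaw -9.620293368038487
C [ 0.50475355 -0.24892375  0.008     ]
comb N inner base [-45.1  30. ] [38.6 30.4]
comb N top outer L,R [-79.9  37.2] [80.3 37.1]
comb N top inner L,R [-78.9  28.7] [78.6 28.5]
N gap z46 [-52.9  37.1] [-26.6  37.3] [27.1 37. ] [53.2 37.2]
S comb L,R [-79.2 -30.5] [-79.7 -37.5] [ 79.5 -31.2] [ 80.  -37.8]
S gaps [-50.3 -33. ] [-27.6 -33.1] [ 27.  -33.3] [ 52.9 -33.4]
blue [-79.8 -54. ] [ 80.5 -54.7] [-48.9 -54.1] [-29.  -54.2] [ 29.5 -54.5] [ 51.1 -54.5]
```

The rack measures 170.1 mm wide, with combs at ±30 mm and gaps at ±40 mm, all as stated. The centre is (0.5048,−0.2489) by wrist and (0.5073,−0.2488) by the fixed views, yaw −9.6°. The wrist x bias explains that difference, so I use (0.5078,−0.2491). Going to hover over place 1.

```bash
python3 -c "
from h import *
stt()
go(.4682,-.2437,.12,-9.6)
"
```

```text
t 12.77 p [ 0.4896 -0.3462  0.2001] yaw -9.77 z [-4.e-04  1.e-04 -1.e+00] F [ 0.34  1.08 -1.73] M [-0.009  0.027 -0.021] w 0.214 j7 0.66
shift [-38.4, -97.4, 80.1] rv [0.0, 0.0, -0.003] rows 3.1619726421631427 0.02426201199700035
```

Request:
{"method": "servo_tool", "body": {
  "plan": [
    [[-12,-35,10,0,0,-0.003,0],[-28,-70,30,0,0,-0.003,0],[-38.4,-97.4,60,0,0,-0.003,0],[-38.4,-97.4,90,0,0,-0.003,0],[-38.4,-97.4,120,0,0,-0.003,0],[-38.4,-97.4,141,0,0,-0.003,0],[-38.4,-97.4,141,0,0,-0.003,0],[-38.4,-97.4,141,0,0,-0.003,0]]
  ]
}}

```text
clock: 13.43
eef_pos: [0.4679, -0.2414, 0.0585]
eef_rot: [[0.986, -0.164, -0.003], [-0.164, -0.986, 0.002], [-0.003, -0.001, -1.0]]
wrist_force: [0.7, -0.4, -1.2]
width: 0.21
```

```bash
python3 -c "
from h import *
s,c=wcap('w11')
a=vision.capture('side'); crop(a['image'],240,200,370,320,6,'s11')
a=vision.capture('scene'); crop(a['image'],190,180,320,280,6,'c11')
stt()
go(.4682,-.2437,.055,-9.6)
"
```

```text
t 13.43 p [ 0.4679 -0.2414  0.0585] yaw -9.44 z [-0.0029  0.0019 -1.    ] F [ 0.71 -0.38 -1.19] M [-0.058  0.025 -0.021] w 0.21 j7 0.57
t 13.58 p [ 0.47   -0.2442  0.0611] yaw -9.55 z [ 0.0033 -0.0015 -1.    ] F [ 0.98  0.17 -1.12] M [-0.073 -0.032  0.023] w 0.215 j7 0.57
shift [-1.9, -0.2, 6.1] rv [0.001, -0.003, 0.001] rows 0.15316072157123484 0.02945995758606147
```

View pics/w11.png

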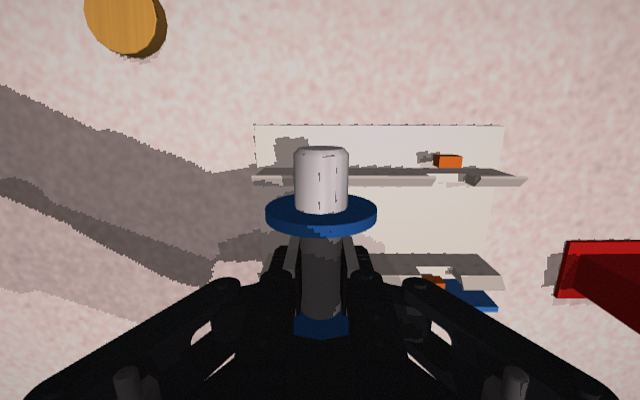

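View pics/s11.png

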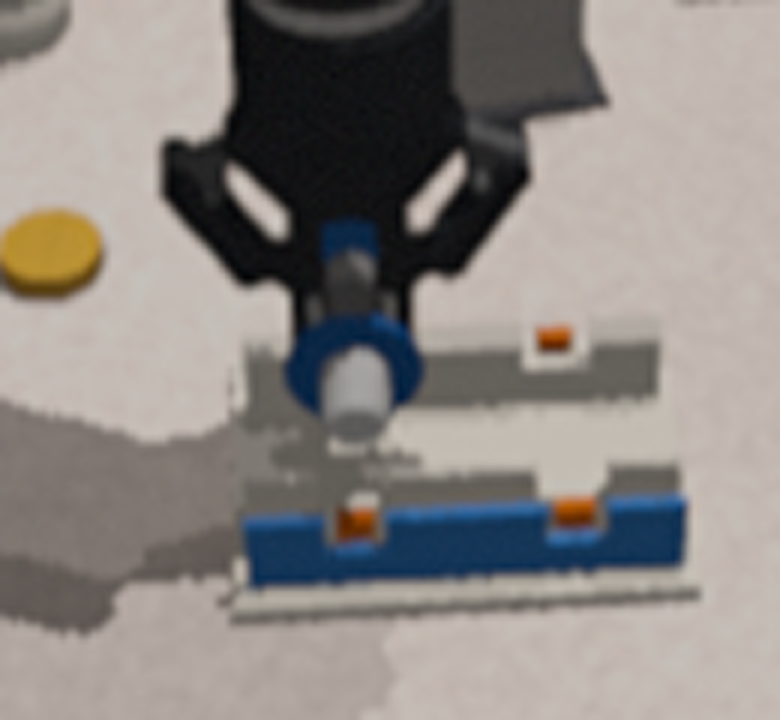

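View pics/c11.png

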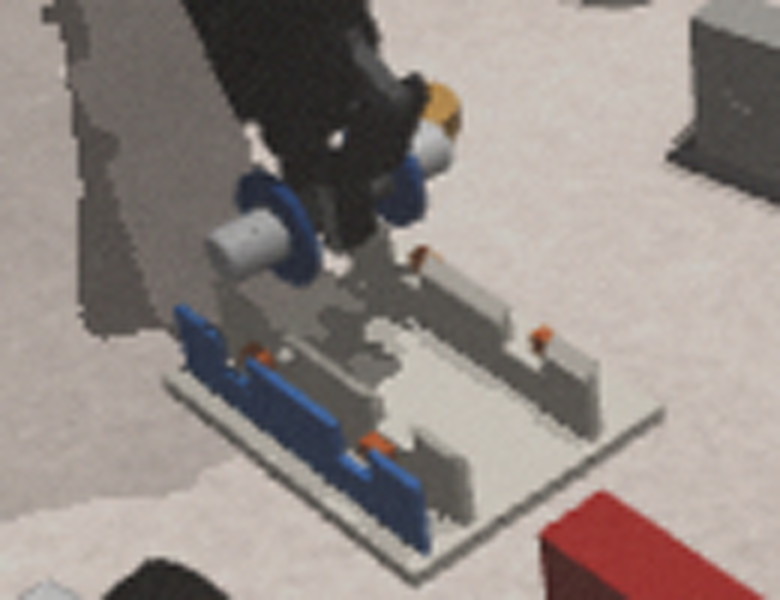

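```bash
python3 -c "
from h import *
d=pickle.load(open('cap0.pkl','rb')); a=d['side']; b=d['scene']
A=lambda x,y,z:onz(a,240+(x-2.5)/6,200+(y-2.5)/6,z)
B=lambda x,y,z:onz(b,190+(x-2.5)/6,180+(y-2.5)/6,z)
yaw=np.radians(-9.6);ex=np.array([np.cos(yaw),np.sin(yaw),0]); ey=np.array([-ex[1],ex[0],0])
C=np.array([.5078,-.2491,0])
rk=lambda q:np.round(np.r_[(q-C)@ex,(q-C)@ey]*1000,1)
print('side slot edges z43',rk(A(332,512,.043)),rk(A(383,508,.043)),rk(A(550,503,.043)),rk(A(606,500,.043)))
print('side blue plate ends',rk(A(245,518,.043)),rk(A(687,500,.043)))
# journal axis: silhouette at mid z=.0886
z=.0611+.0276
print('flange S extremes',rk(A(286,370,z)),rk(A(423,365,z)),'end face bottom',rk(A(355,440,z-.012)))
print('scene blue ends',rk(B(178,308,.043)),rk(B(428,550,.043)),'slot',rk(B(227,368,.043)),rk(B(245,360,.043)),rk(B(342,455,.043)),rk(B(370,455,.043)))
print('scene end face left',rk(B(208,243,z)), 'bottom',rk(B(228,280,z-.012)))
s=manip.observe(); print('tcp', rk(np.array(s['eef_pos'])))
"
```

```text
side slot edges z43 [-49.4 -49.6] [-31.1 -48.9] [ 28.9 -50.6] [ 49.1 -50.6]
side blue plate ends [-80.5 -50.3] [ 78.2 -52.6]
flange S extremes [-63.5 -22.7] [-14.8 -23.5] end face bottom [-40.1 -46.8]
scene blue ends [-77.9 -55.5] [109.  -72.9] slot [-30.7 -63.8] [-29.4 -56. ] [ 44.9 -63.5] [ 52.8 -56.2]
scene end face left [-49.9 -50.7] bottom [-38.3 -51.6]
tcp [-38.1  -1.5]
```

```bash
python3 -c "
from h import *
stt()
go(.4686,-.2441,.035,-9.6)
"
```

```text
t 13.58 p [ 0.47   -0.2442  0.0611] yaw -9.55 z [ 0.0033 -0.0015 -1.    ] F [ 0.98  0.17 -1.12] M [-0.073 -0.032  0.023] w 0.215 j7 0.57
shift [-1.5, 0.1, 26.1] rv [0.001, -0.003, 0.001] rows 0.6271236652897458 0.02945995758606147
```

Request:
{"method": "servo_tool", "body": {
  "plan": [
    [[-1.5,0,5,0,-0.003,0,0],[-1.5,0,10,0,-0.003,0,0],[-1.5,0,15,0,-0.003,0,0],[-1.5,0,20,0,-0.003,0,0],[-1.5,0,26,0,-0.003,0,0],[-1.5,0,26,0,-0.003,0,0],[-1.5,0,26,0,-0.003,0,0]]
  ]
}}

```text
clock: 14.17
eef_pos: [0.468, -0.2438, 0.0344]
eef_rot: [[0.986, -0.166, -0.001], [-0.166, -0.986, -0.0], [-0.001, 0.001, -1.0]]
wrist_force: [-1.0, -0.2, -1.4]
width: 0.212
```

```bash
python3 -c "
from h import *
stt()
go(.4686,-.2441,.0124,-9.6)
"
```

```text
t 14.17 p [ 0.468  -0.2438  0.0344] yaw -9.56 z [-1.2e-03 -4.0e-04 -1.0e+00] F [-1.02 -0.21 -1.37] M [-0.032 -0.026  0.029] w 0.212 j7 0.59
shift [0.7, 0.2, 22.0] rv [0.001, 0.001, 0.001] rows 0.527986292782663 0.011728875661148733
```

No contact, and the flanges are already between the combs. Going down in small steps.

Request:
{"method": "servo_tool", "body": {
  "plan": [
    [[0.7,0.2,4,0,0.001,0,0],[0.7,0.2,8,0,0.001,0,0],[0.7,0.2,11,0,0.001,0,0],[0.7,0.2,14,0,0.001,0,0],[0.7,0.2,14,0,0.001,0,0],[0.7,0.2,14,0,0.001,0,0]]
  ]
}}

```text
clock: 14.67
eef_pos: [0.4682, -0.2439, 0.0201]
eef_rot: [[0.986, -0.166, -0.001], [-0.166, -0.986, -0.0], [-0.001, 0.0, -1.0]]
wrist_force: [-1.2, -0.2, -1.4]
width: 0.212
```

```bash
python3 -c "
from h import *
stt()
go(.4686,-.2441,.0124,-9.6)
"
```

```text
t 14.67 p [ 0.4682 -0.2439  0.0201] yaw -9.56 z [-1.2e-03 -2.0e-04 -1.0e+00] F [-1.16 -0.15 -1.41] M [0.013 0.162 0.006] w 0.212 j7 0.61
shift [0.4, 0.1, 7.7] rv [0.0, 0.001, 0.001] rows 0.18438971749704086 0.011222138033214597
```

Request:
{"method": "servo_tool", "body": {
  "plan": [
    [[0.8,0.1,2,0,0,0,0],[0.8,0.1,4,0,0,0,0],[0.8,0.1,6,0,0,0,0],[0.8,0.1,8,0,0,0,0],[0.8,0.1,8.5,0,0,0,0],[0.8,0.1,8.5,0,0,0,0]]
  ]
}}

```text
clock: 15.17
eef_pos: [0.468, -0.2441, 0.0123]
eef_rot: [[0.986, -0.166, -0.003], [-0.166, -0.986, 0.001], [-0.003, -0.001, -1.0]]
wrist_force: [-5.3, 1.0, 7.9]
width: 0.211
```

```bash
python3 -c "
from h import *
stt()
"
```

```text
t 15.17 p [ 0.468  -0.2441  0.0123] yaw -9.58 z [-0.0026  0.0011 -1.    ] F [-5.27  0.97  7.92] M [0.443 1.195 0.046] w 0.211 j7 0.61
```

Reached z = 0.0123 (home is 0.0124) and it bears on the bed. Opening just enough and rising.

Request:
{"method": "servo_tool", "body": {
  "plan": [
    [[-1,0,-0.5,0,0,0,0.1],[-1,0,-0.5,0,0,0,0.3],[-1,0,-0.5,0,0,0,0.45],[-1,0,-0.5,0,0,0,0.45],[-1,0,-0.5,0,0,0,0.45],[-1,0,-10,0,0,0,0.45],[-1,0,-30,0,0,0,0.45],[-1,0,-60,0,0,0,0.45],[-1,0,-100,0,0,0,0.45],[-1,0,-130,0,0,0,0.45],[-1,0,-130,0,0,0,0.45]]
  ]
}}

```text
clock: 16.08
eef_pos: [0.4718, -0.2473, 0.1498]
eef_rot: [[0.986, -0.167, 0.011], [-0.167, -0.986, -0.005], [0.011, 0.003, -1.0]]
wrist_force: [0.4, -0.6, 0.2]
width: 0.445
```

```bash
python3 -c "
from h import *
wcap('w12')
a=vision.capture('side'); crop(a['image'],240,200,370,320,6,'s12')
a=vision.capture('scene'); crop(a['image'],190,180,320,280,6,'c12')
"
```

```text
t 16.08 p [ 0.4718 -0.2473  0.1498] yaw -9.6 z [ 0.0108 -0.0048 -0.9999] F [ 0.44 -0.57  0.24] M [-0.049 -0.061 -0.013] w 0.445 j7 0.51
```

View pics/s12.png

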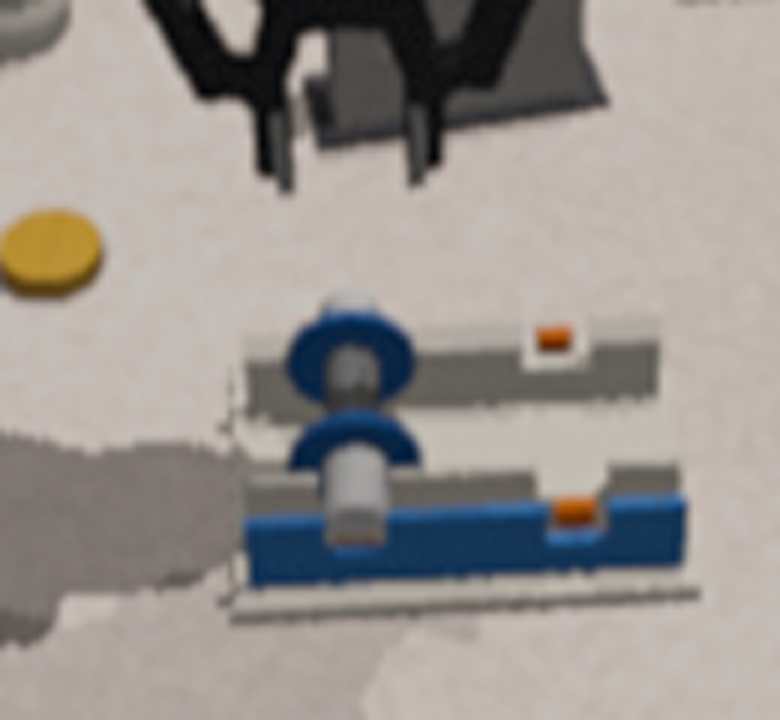

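View pics/c12.png

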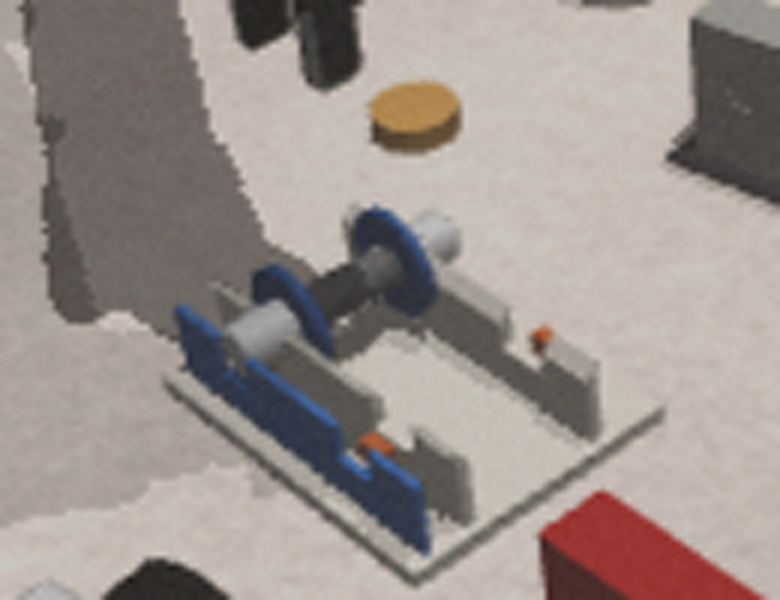

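View pics/w12.png

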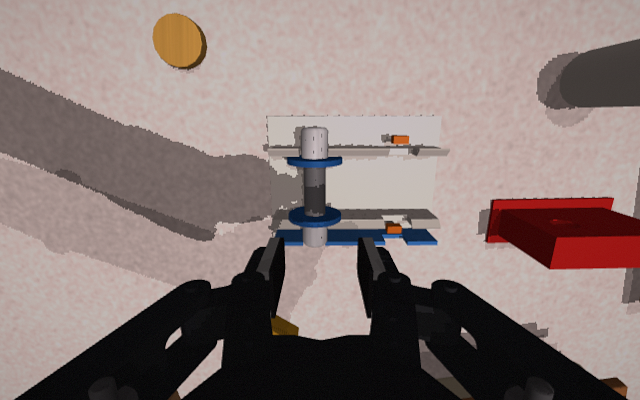

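```bash
python3 -c "
from h import *
d=pickle.load(open('cap0.pkl','rb')); a=d['side']
yaw=np.radians(-9.6);ex=np.array([np.cos(yaw),np.sin(yaw),0]); ey=np.array([-ex[1],ex[0],0])
C=np.array([.5078,-.2491,0])
W=lambda x,y,z:C+ex*x/1e3+ey*y/1e3+[0,0,z/1e3]
A=lambda p:np.round((proj(a,p)-[240,200])*6+2.5,0)
print('plate top ends (obs 245,518 / 687,500)',A(W(-80,-54.4,43)),A(W(80,-54.4,43)))
print('front flange top (obs 355,408)',[A(W(-40,-27,65+h)) for h in(0,6)])
print('back flange top (obs 350,312)',[A(W(-40,26.5,65+h)) for h in(0,1)])
print('end bottom',A(W(-40,-55,33)),A(W(-40,-55,36)),A(W(-40,-55,28)))
go(.452,.313,.15,7.5)
"
```

```text
plate top ends (obs 245,518 / 687,500) [246. 527.] [693. 504.]
front flange top (obs 355,408) [array([354., 422.]), array([354., 410.])]
back flange top (obs 350,312) [array([350., 318.]), array([350., 316.])]
end bottom [359. 541.] [359. 535.] [360. 550.]
shift [-107.9, -546.5, -6.6] rv [-0.001, 0.002, -0.298] rows 13.358827089921322 2.3851590699442915
```

```bash
python3 -c "
from h import *
a=vision.capture('side'); im=a['image']; pickle.dump(a,open('sd12.pkl','wb'))
crop(im,275,240,325,305,12,'s12z')
hsv=cv2.cvtColor(im,cv2.COLOR_RGB2HSV)
m=((hsv[...,0]>95)&(hsv[...,0]<130)&(hsv[...,1]>110))
for u in range(292,308): print(u,[int(v) for v in np.where(m[240:305,u])[0]+240])
"
```

```text
292 [254, 255, 256, 257, 258, 259, 260, 261, 262, 263, 264, 265, 266, 271, 272, 273, 274, 275, 276, 277, 286, 287, 288, 289, 290, 291, 292, 293, 294, 295, 296]
293 [253, 254, 255, 256, 257, 258, 259, 260, 261, 262, 263, 264, 265, 266, 270, 271, 272, 273, 274, 275, 276, 277, 286, 287, 288, 289, 290, 291, 292, 293, 294, 295, 296]
294 [253, 254, 255, 256, 257, 258, 259, 270, 271, 272, 273, 274, 275, 291, 292, 293, 294, 295, 296]
295 [253, 254, 255, 256, 257, 269, 270, 271, 272, 273, 274, 291, 292, 293, 294, 295, 296]
296 [252, 253, 254, 255, 256, 257, 269, 270, 271, 272, 273, 291, 292, 293, 294, 295, 296]
297 [252, 253, 254, 255, 256, 269, 270, 271, 272, 273, 291, 292, 293, 294, 295, 296]
298 [252, 253, 254, 255, 256, 268, 269, 270, 271, 272, 291, 292, 293, 294, 295]
299 [252, 253, 254, 255, 256, 268, 269, 270, 271, 272, 291, 292, 293, 294, 295]
300 [252, 253, 254, 255, 256, 257, 268, 269, 270, 271, 272, 291, 292, 293, 294, 295]
301 [252, 253, 254, 255, 256, 257, 268, 269, 270, 271, 272, 273, 291, 292, 293, 294, 295]
302 [253, 254, 255, 256, 257, 258, 268, 269, 270, 271, 272, 273, 291, 292, 293, 294, 295]
303 [253, 254, 255, 256, 257, 258, 259, 260, 264, 265, 269, 270, 271, 272, 273, 274, 291, 292, 293, 294, 295]
304 [254, 255, 256, 257, 258, 259, 260, 261, 262, 263, 264, 265, 270, 271, 272, 273, 274, 275, 286, 287, 290, 291, 292, 293, 294, 295]
305 [255, 256, 257, 258, 259, 260, 261, 262, 263, 264, 265, 270, 271, 272, 273, 274, 275, 276, 285, 286, 287, 288, 289, 290, 291, 292, 293, 294, 295]
306 [255, 256, 257, 258, 259, 260, 261, 262, 263, 264, 271, 272, 273, 274, 275, 276, 285, 286, 287, 288, 289, 290, 291, 292, 293, 294, 295]
307 [256, 257, 258, 259, 260, 261, 262, 263, 272, 273, 274, 275, 276, 285, 286, 287, 288, 289, 290, 291, 292, 293, 294, 295]
```

View pics/s12z.png

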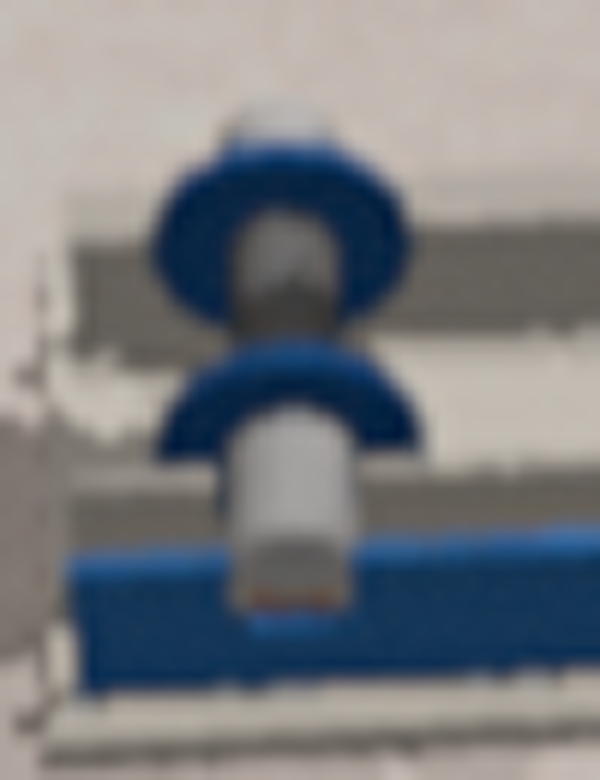

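```bash
python3 -c "
from h import *
s,c=pickle.load(open('w12.pkl','rb'))
crop(c['image'],255,105,455,255,4,'w12c')
"
```

```text
(no output)
```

View pics/w12c.png

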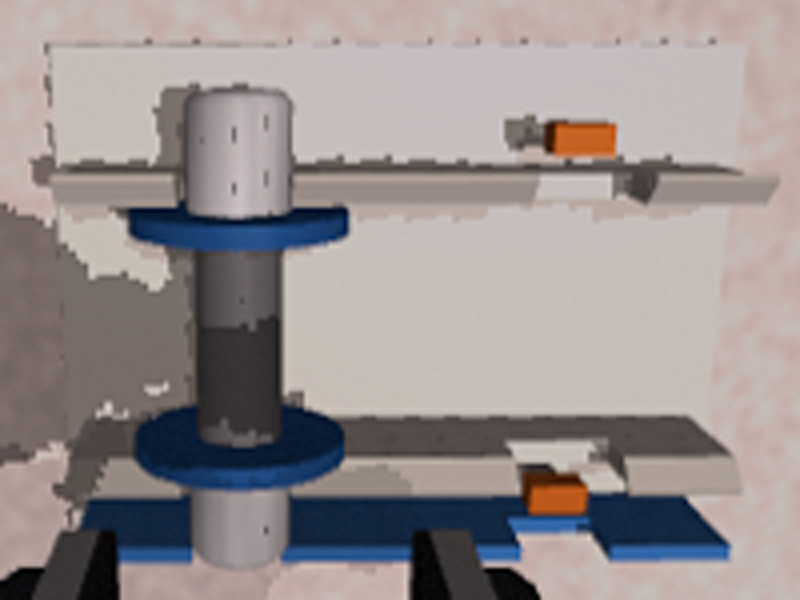

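```bash
python3 -c "
from h import *
s,c=pickle.load(open('w12.pkl','rb')); T=camT(c,s)
yaw=np.radians(-9.6);ex=np.array([np.cos(yaw),np.sin(yaw),0]); ey=np.array([-ex[1],ex[0],0])
C=np.array([.5048,-.2489,0])
W=lambda x,y,z:C+ex*x/1e3+ey*y/1e3+[0,0,z/1e3]
A=lambda p:(proj(c,p,T)-[255,105])*4+1.5
for hN,hS in((0,0),(1.7,6)):
  n=A(W(-15,26.5,40+hN))-A(W(-65,26.5,40+hN)); q=A(W(-15,-26.5,40+hS))-A(W(-65,-26.5,40+hS)); print(n[0],q[0],n[0]/q[0],'obs 222 210',222/210)
  print('S end, top rim (obs 567), N end (obs 88)',A(W(-40,-55,52+hS*1.35))[1],A(W(-40,55,52))[1],'flange S bottom south edge obs 488', A(W(-40,-29,65+hS))[1], 'N flange obs 250 ',A(W(-40,24,65+hN))[1])
print('plate row obs 557/545',A(W(80,-54.4,43)),A(W(-80,-54.4,43)))
"
```

```text
221.10789932467128 209.3449874250507 1.0561891261133345 obs 222 210 1.0571428571428572
S end, top rim (obs 567), N end (obs 88) 572.6782626034451 93.35273940872088 flange S bottom south edge obs 488 490.4339492873596 N flange obs 250  250.82729543086816
222.47702191877738 213.740449000976 1.0408746821607056 obs 222 210 1.0571428571428572
S end, top rim (obs 567), N end (obs 88) 588.2371732112576 93.35273940872088 flange S bottom south edge obs 488 500.88815035029097 N flange obs 250  252.2948614425734
plate row obs 557/545 [726.23161471 552.41950055] [ 70.03434789 554.69376851]
```

The wrist view agrees with a level, fully home roller: flange widths 222/210 px against 221/209 predicted, and the south flange edge at 488 against 490 (501 if raised). The side-view flange rows were ambiguous at ±1 px. I'll fetch roller 2.

Request:
{"method": "servo_tool", "body": {
  "plan": [
    [[-8,-41,0,0,0,-0.02,0.42],[-16,-82,-5,0,0,-0.05,0.42],[-24,-123,-7,0,0,-0.08,0.42],[-32,-164,-7,0,0,-0.11,0.42],[-40,-204,-7,0,0,-0.14,0.42],[-48,-245,-7,0,0,-0.17,0.42],[-56,-285,-7,0,0,-0.2,0.42],[-64,-326,-7,0,0,-0.23,0.42],[-72,-366,-7,0,0,-0.26,0.42],[-80,-406,-7,0,0,-0.28,0.42],[-88,-446,-7,0,0,-0.298,0.42],[-96,-486,-7,0,0,-0.298,0.42]]
  ]
}}

```text
clock: 17.28
eef_pos: [0.4511, 0.2532, 0.1479]
eef_rot: [[0.991, 0.131, -0.007], [0.131, -0.991, 0.0], [-0.007, -0.001, -1.0]]
wrist_force: [1.0, -0.1, 0.3]
width: 0.424
```

```bash
python3 -c "
from h import *
stt();go(.450,.314,.12,7.5)
"
```

```text
t 17.28 p [0.4511 0.2532 0.1479] yaw 7.54 z [-7.4e-03  2.0e-04 -1.0e+00] F [ 1.03 -0.08  0.32] M [-0.076 -0.096  0.011] w 0.424 j7 -0.3
shift [7.1, -60.4, 27.9] rv [-0.001, 0.007, 0.001] rows 1.6043283347102189 0.05943215799792026
```

Request:
{"method": "servo_tool", "body": {
  "plan": [
    [[3,-30,5,0,0.007,0,0.42],[7.1,-60,15,0,0.007,0,0.42],[7.1,-60.4,28,0,0.007,0,0.42],[7.1,-60.4,28,0,0.007,0,0.42],[7.1,-60.4,28,0,0.007,0,0.42]]
  ]
}}

```text
clock: 17.7
eef_pos: [0.4486, 0.3123, 0.1177]
eef_rot: [[0.991, 0.131, -0.004], [0.131, -0.991, -0.003], [-0.005, 0.003, -1.0]]
wrist_force: [0.0, -0.2, -0.0]
width: 0.418
```

```bash
python3 -c "
from h import *
s,c=wcap('w13');stt();go(.450,.314,.0224,7.5)
crop(c['image'],220,100,420,260,4,'w13c')
"
```

```text
t 17.7 p [0.4486 0.3123 0.1177] yaw 7.53 z [-0.0045 -0.0033 -1.    ] F [ 0.02 -0.18 -0.02] M [ 0.001 -0.093  0.047] w 0.418 j7 -0.38
t 17.75 p [0.4498 0.3119 0.1189] yaw 7.43 z [-0.0023 -0.0018 -1.    ] F [-0.52  0.26  0.01] M [ 0.035 -0.039  0.005] w 0.422 j7 -0.38
shift [0.7, -2.2, 96.5] rv [0.001, 0.002, -0.001] rows 2.313702958460555 0.025007714213466033
```

View pics/w13c.png

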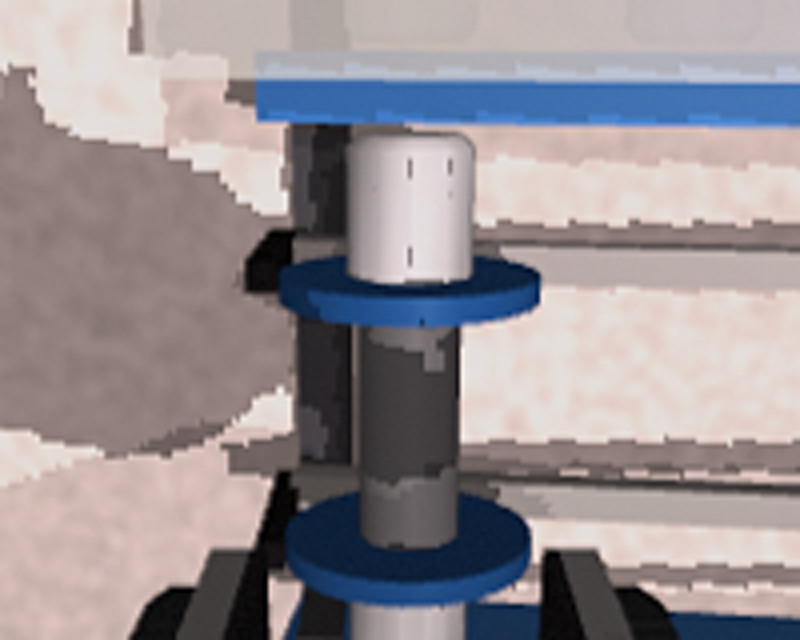

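Roller 2 lies against the stop at the same spot (waist mid (322,208) in the full image), centred between the open pads. Descending and gripping.

Request:
{"method": "servo_tool", "body": {
  "plan": [
    [[0.5,-2,25,0,0.002,0,0.42],[0.5,-2,50,0,0.002,0,0.42],[0.3,-2,70,0,0.002,0,0.42],[0,-2,85,0,0.002,0,0.42],[0,-2,96.5,0,0.002,0,0.42],[0,-2,96.5,0,0.002,0,0.42],[0,-2,96.5,0,0.002,0,0.42]]
  ]
}}

```text
clock: 18.33
eef_pos: [0.4499, 0.3128, 0.0227]
eef_rot: [[0.992, 0.128, -0.0], [0.128, -0.992, -0.002], [-0.0, 0.002, -1.0]]
wrist_force: [0.6, 0.3, 0.8]
width: 0.42
```

```bash
python3 -c "
from h import *
stt();go(.450,.314,.0224,7.5)
"
```

```text
t 18.33 p [0.4499 0.3128 0.0227] yaw 7.33 z [-1.0e-04 -1.9e-03 -1.0e+00] F [0.61 0.28 0.76] M [ 0.01  -0.042  0.033] w 0.42 j7 -0.35
shift [0.3, -1.2, 0.3] rv [0.002, 0.0, -0.003] rows 0.030133782626327956 0.028499884608449006
```

Request:
{"method": "servo_tool", "body": {
  "plan": [
    [[0.3,-1.2,0.3,0.002,0,-0.003,0.42],[0.3,-1.2,0.3,0.002,0,-0.003,0.25],[0.3,-1.2,0.3,0.002,0,-0.003,0.1],[0.3,-1.2,0.3,0.002,0,-0.003,0],[0.3,-1.2,0.3,0.002,0,-0.003,0],[0.3,-1.2,0.3,0.002,0,-0.003,0]]
  ]
}}

```text
clock: 18.83
eef_pos: [0.4509, 0.3144, 0.0238]
eef_rot: [[0.991, 0.131, 0.001], [0.131, -0.991, 0.001], [0.002, -0.001, -1.0]]
wrist_force: [-2.1, -1.1, 6.6]
width: 0.21
```

```bash
python3 -c "
from h import *
stt();go(.583,.075,.13,0)
"
```

```text
t 18.83 p [0.4509 0.3144 0.0238] yaw 7.5 z [ 0.0014  0.0014 -1.    ] F [-2.07 -1.07  6.64] M [-0.236  0.241  0.038] w 0.21 j7 -0.34
shift [99.9, 254.5, -106.3] rv [-0.001, -0.001, 0.131] rows 7.034432841806491 1.0476980394581492
```

Request:
{"method": "servo_tool", "body": {
  "plan": [
    [[0,0,-15,0,0,0,0],[0,0,-40,0,0,0,0],[0,0,-75,0,0,0,0],[0,0,-110,0,0,0,0],[15,38,-120,0,0,0.02,0],[30,76,-120,0,0,0.04,0],[45,114,-120,0,0,0.06,0],[60,152,-120,0,0,0.08,0],[75,190,-120,0,0,0.11,0],[90,228,-118,0,0,0.131,0],[99.9,254,-110,0,0,0.131,0],[99.9,254,-100,0,0,0.131,0]]
  ]
}}

```text
clock: 19.83
eef_pos: [0.5866, 0.0644, 0.1245]
eef_rot: [[1.0, -0.013, 0.007], [-0.013, -1.0, -0.007], [0.007, 0.006, -1.0]]
wrist_force: [0.8, -1.9, -1.9]
width: 0.212
```

```bash
python3 -c "
from h import *
s,c=wcap('w14');go(.583,.060,.0235,0)
"
```

```text
t 19.83 p [0.5866 0.0644 0.1245] yaw -0.74 z [ 0.0069 -0.0065 -1.    ] F [ 0.8  -1.92 -1.94] M [-0.168  0.015 -0.037] w 0.212 j7 0.03
shift [0.2, 8.8, 97.8] rv [0.003, 0.001, -0.009] rows 2.354553345792118 0.07704701884995739
```

View pics/w14.png

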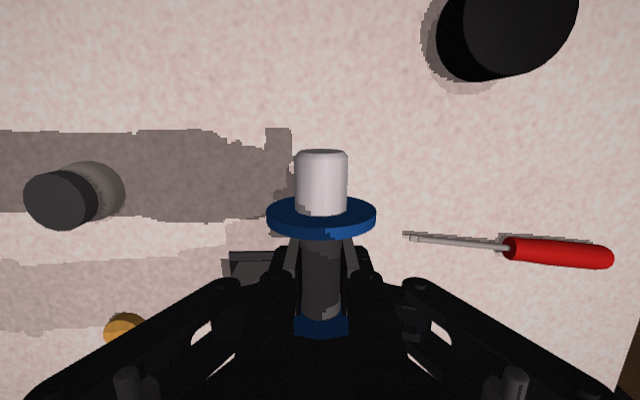

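Request:
{"method": "servo_tool", "body": {
  "plan": [
    [[0.2,-3,25,0.003,0,-0.009,0],[0.2,-3,55,0.003,0,-0.009,0],[0.2,-3,80,0.003,0,-0.009,0],[0.2,-3,97.8,0.003,0,-0.009,0],[0.2,3,97.8,0.003,0,-0.009,0],[0.2,9,97.8,0.003,0,-0.009,0],[0.2,9,97.8,0.003,0,-0.009,0]]
  ]
}}

```text
clock: 20.47
eef_pos: [0.5839, 0.0578, 0.0248]
eef_rot: [[1.0, -0.002, 0.001], [-0.002, -1.0, -0.002], [0.001, 0.002, -1.0]]
wrist_force: [0.2, -1.2, -1.3]
width: 0.213
```

```bash
python3 -c "
from h import *
stt();go(.583,.045,.0235,0)
"
```

```text
t 20.47 p [0.5839 0.0578 0.0248] yaw -0.09 z [ 0.0014 -0.0015 -1.    ] F [ 0.15 -1.24 -1.32] M [-0.109 -0.106  0.003] w 0.213 j7 0.1
shift [-0.9, 12.8, 1.3] rv [0.002, -0.001, -0.002] rows 0.30940238796552727 0.021195897236964568
```

Pressing against the flat, to about y = 0.038 commanded.

Request:
{"method": "servo_tool", "body": {
  "plan": [
    [[-0.9,4,1.3,0.002,0,-0.002,0],[-0.9,8,1.3,0.002,0,-0.002,0],[-0.9,11,1.3,0.002,0,-0.002,0],[-0.9,14,1.3,0.002,0,-0.002,0],[-0.9,16,1.3,0.002,0,-0.002,0],[-0.9,17.5,1.3,0.002,0,-0.002,0],[-0.9,19,1.3,0.002,0,-0.002,0],[-0.9,19,1.3,0.002,0,-0.002,0],[-0.9,19,1.3,0.002,0,-0.002,0]]
  ]
}}

```text
clock: 21.22
eef_pos: [0.5834, 0.0432, 0.0241]
eef_rot: [[1.0, 0.003, 0.002], [0.003, -1.0, 0.006], [0.002, -0.006, -1.0]]
wrist_force: [0.3, 5.8, 0.8]
width: 0.215
```

```bash
python3 -c "
from h import *
stt()
"
```

```text
t 21.22 p [0.5834 0.0432 0.0241] yaw 0.19 z [ 0.0021  0.0057 -1.    ] F [0.31 5.84 0.82] M [ 1.177  0.114 -0.002] w 0.215 j7 0.13
```

Request:
{"method": "servo_tool", "body": {
  "plan": [
    [[0,-8,0,0.006,0,0.003,0],[-18,-12,0,0.006,0,0.003,0],[-38,-12,0,0.006,0,0.003,0],[-51.4,-12,0.3,0.006,0,0.003,0],[-51.4,-12,0.3,0.006,0,0.003,0],[-51.4,-12,0.3,0.006,0,0.003,0]]
  ]
}}

```text
clock: 21.72
eef_pos: [0.5317, 0.0549, 0.0238]
eef_rot: [[1.0, 0.0, 0.002], [0.0, -1.0, 0.011], [0.002, -0.011, -1.0]]
wrist_force: [0.0, -0.0, -1.2]
width: 0.213
```

```bash
python3 -c "
from h import *
stt();go(.532,.0432,.0236,0)
"
```

```text
t 21.72 p [0.5317 0.0549 0.0238] yaw 0.02 z [ 0.0022  0.0113 -0.9999] F [ 0.04 -0.01 -1.23] M [-0.006  0.015 -0.002] w 0.213 j7 0.11
shift [0.3, 11.7, 0.0] rv [-0.011, -0.002, 0.0] rows 0.28022320876119644 0.09238241553053589
```

Request:
{"method": "servo_tool", "body": {
  "plan": [
    [[0.3,4,0,-0.011,-0.002,0,0],[0.3,7,0,-0.011,-0.002,0,0],[0.3,10,0,-0.011,-0.002,0,0],[0.3,12,0,-0.011,-0.002,0,0],[0.3,14,0,-0.011,-0.002,0,0],[0.3,15.5,0,-0.011,-0.002,0,0],[0.3,17,0,-0.011,-0.002,0,0],[0.3,17,0,-0.011,-0.002,0,0],[0.3,17,0,-0.011,-0.002,0,0]]
  ]
}}

```text
clock: 22.47
eef_pos: [0.5328, 0.0431, 0.0239]
eef_rot: [[1.0, 0.004, 0.001], [0.004, -1.0, 0.007], [0.001, -0.007, -1.0]]
wrist_force: [0.7, 8.0, -1.8]
width: 0.209
```

```bash
python3 -c "
from h import *
stt()
"
```

```text
t 22.47 p [0.5328 0.0431 0.0239] yaw 0.22 z [ 0.0013  0.0066 -1.    ] F [ 0.69  8.01 -1.8 ] M [ 1.665 -0.07   0.098] w 0.209 j7 0.13
```

It stops at y = 0.0431 with 8 N, the same as on the flat (0.0432), so **roller 2's −y end is square** and its +y end is the chamfered one. It has to be turned by 180°, by decreasing yaw (joint 7 then ends near −2.5). Backing off, lifting and turning.

Request:
{"method": "servo_tool", "body": {
  "plan": [
    [[0,-8,0,0.006,0,0,0],[0,-22,-5,0.006,0,0,0],[0,-30,-35,0.006,0,0,0],[0,-30,-75,0.006,0,0,0],[0,-30,-115,0,0,0.1,0],[0,-30,-150,0,0,0.22,0],[0,-20,-170,0,0,0.34,0],[0,0,-176,0,0,0.46,0],[0,35,-176,0,0,0.58,0],[0,70,-176,0,0,0.7,0],[0,105,-176,0,0,0.82,0],[0,140,-176,0,0,0.94,0]]
  ]
}}

```text
clock: 23.47
eef_pos: [0.5326, -0.1, 0.1991]
eef_rot: [[0.588, -0.809, 0.001], [-0.809, -0.588, 0.006], [-0.004, -0.005, -1.0]]
wrist_force: [0.9, -0.9, -1.8]
width: 0.211
```

```bash
python3 -c "
from h import *
stt();go(.53,-.24,.2,-120)
"
```

```text
t 23.47 p [ 0.5326 -0.1     0.1991] yaw -53.99 z [ 0.0013  0.0061 -1.    ] F [ 0.95 -0.93 -1.77] M [-0.008 -0.004  0.007] w 0.211 j7 -0.56
shift [111.7, 84.4, -1.8] rv [-0.002, 0.006, 1.152] rows 3.356838761172342 9.219741634953353
```

Request:
{"method": "servo_tool", "body": {
  "plan": [
    [[12,9,0,0,0,0.11,0],[24,18,0,0,0,0.23,0],[36,27,0,0,0,0.35,0],[48,36,0,0,0,0.47,0],[60,45,0,0,0,0.59,0],[72,54,0,0,0,0.71,0],[84,63,0,0,0,0.83,0],[96,72,0,0,0,0.95,0],[106,80,0,0,0,1.07,0],[112,84,0,0,0.006,1.19,0],[112,84,0,0,0.006,1.31,0],[112,84,0,0,0.006,1.43,0]]
  ]
}}

```text
clock: 24.47
eef_pos: [0.5298, -0.2413, 0.1981]
eef_rot: [[-0.724, -0.69, -0.0], [-0.69, 0.724, -0.0], [0.0, -0.0, -1.0]]
wrist_force: [0.9, 0.6, -2.0]
width: 0.207
```

```bash
python3 -c "
from h import *
stt();go(.5467,-.2557,.15,-189.6)
"
```

```text
t 24.47 p [ 0.5298 -0.2413  0.1981] yaw -136.38 z [-0.e+00 -3.e-04 -1.e+00] F [ 0.85  0.6  -1.99] M [0.042 0.029 0.027] w 0.207 j7 -1.58
shift [-2.3, -22.1, 48.1] rv [-0.0, -0.0, 0.929] rows 1.2705923813425546 7.432695903768675
```

Request:
{"method": "servo_tool", "body": {
  "plan": [
    [[-2.3,-5,5,0,0,0.12,0],[-2.3,-10,10,0,0,0.24,0],[-2.3,-16,15,0,0,0.36,0],[-2.3,-22,20,0,0,0.48,0],[-2.3,-22.1,25,0,0,0.6,0],[-2.3,-22.1,32,0,0,0.72,0],[-2.3,-22.1,40,0,0,0.84,0],[-2.3,-22.1,48,0,0,0.929,0],[-2.3,-22.1,48,0,0,0.929,0],[-2.3,-22.1,48,0,0,0.929,0],[-2.3,-22.1,48,0,0,0.929,0]]
  ]
}}

```text
clock: 25.38
eef_pos: [0.5468, -0.256, 0.1504]
eef_rot: [[-0.986, 0.165, 0.0], [0.165, 0.986, -0.001], [-0.0, -0.001, -1.0]]
wrist_force: [0.1, 1.0, -1.0]
width: 0.214
```

```bash
python3 -c "
from h import *
stt();go(.5467,-.2557,.06,-189.6)
"
```

```text
t 25.38 p [ 0.5468 -0.256   0.1504] yaw 170.5 z [ 0.e+00 -7.e-04 -1.e+00] F [ 0.07  1.03 -1.03] M [0.024 0.032 0.025] w 0.214 j7 -2.36
shift [0.2, 0.3, 90.4] rv [-0.001, 0.0, 0.002] rows 2.169044770562837 0.015530349892582155
```

Request:
{"method": "servo_tool", "body": {
  "plan": [
    [[0,0.3,25,0,0,0.002,0],[0,0.3,50,0,0,0.002,0],[0,0.3,75,0,0,0.002,0],[0,0.3,89,0,0,0.002,0],[0,0.3,89,0,0,0.002,0],[0,0.3,89,0,0,0.002,0],[0,0.3,89,0,0,0.002,0]]
  ]
}}

```text
clock: 25.97
eef_pos: [0.5478, -0.2569, 0.0633]
eef_rot: [[-0.986, 0.167, 0.003], [0.167, 0.986, -0.003], [-0.003, -0.002, -1.0]]
wrist_force: [0.3, -0.3, -0.5]
width: 0.21
```

```bash
python3 -c "
from h import *
s,c=wcap('w15')
a=vision.capture('side'); crop(a['image'],240,200,370,320,6,'s15')
pickle.dump((s,a),open('s15.pkl','wb'));stt()
"
```

```text
t 25.97 p [ 0.5478 -0.2569  0.0633] yaw 170.41 z [ 0.0026 -0.0027 -1.    ] F [ 0.26 -0.31 -0.47] M [-0.037 -0.051  0.005] w 0.21 j7 -2.3
t 26.07 p [ 0.5479 -0.2569  0.0635] yaw 170.4 z [ 0.003  -0.0027 -1.    ] F [-0.33 -0.3  -2.08] M [ 0.06  -0.004 -0.05 ] w 0.207 j7 -2.3
```

View pics/s15.png

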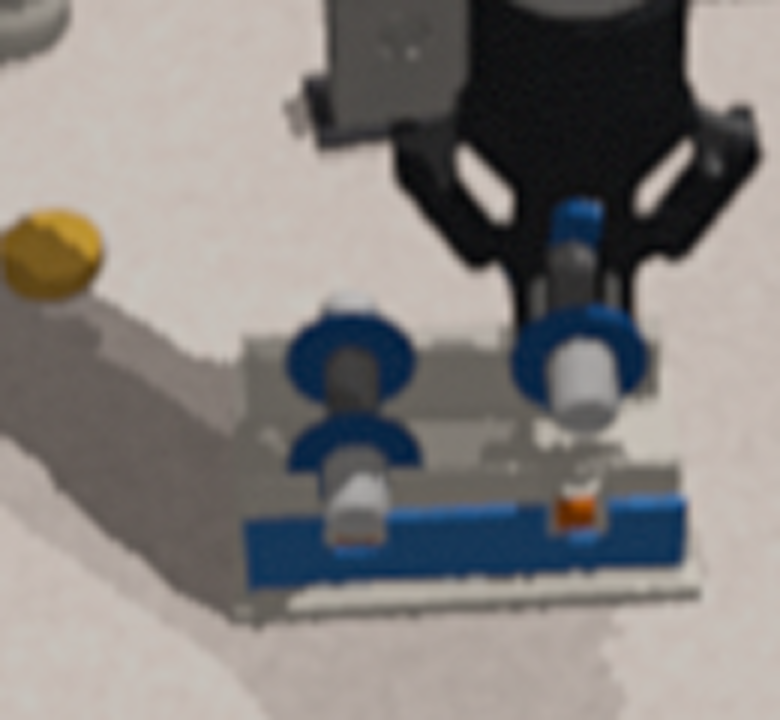

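View pics/w15.png

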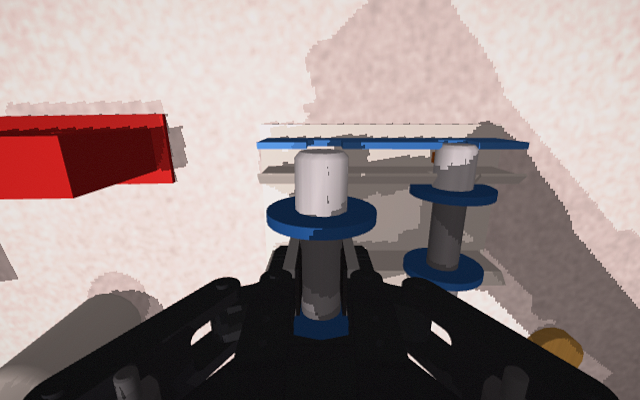

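```bash
python3 -c "
from h import *
s,a=pickle.load(open('s15.pkl','rb'))
A=lambda x,y,z:onz(a,240+(x-2.5)/6,200+(y-2.5)/6,z)
yaw=np.radians(-9.6);ex=np.array([np.cos(yaw),np.sin(yaw),0]); ey=np.array([-ex[1],ex[0],0])
C=np.array([.5078,-.2491,0])
rk=lambda q:np.round(np.r_[(q-C)@ex,(q-C)@ey]*1000,1)
z=.0635+.0265
print('flange S',rk(A(511,364,z)),rk(A(648,358,z)),'end bottom',rk(A(583,432,z-.012)))
print('TCP',rk(np.array(s['eef_pos'])))
hsv=cv2.cvtColor(a['image'],cv2.COLOR_RGB2HSV)
m=((hsv[...,0]>95)&(hsv[...,0]<130)&(hsv[...,1]>110))
for v in range(254,268): 
  w=np.where(m[v,318:352])[0]+318; print(v,w.min() if len(w) else None,w.max() if len(w) else None)
"
```

```text
flange S [ 16.4 -26.5] [ 65.4 -26.8] end bottom [ 40.2 -49.7]
TCP [40.8 -1. ]
254 327 345
255 327 345
256 326 346
257 326 346
258 326 346
259 325 347
260 326 347
261 326 346
262 326 346
263 326 345
264 327 345
265 327 330
266 329 330
267 None None
```

```bash
python3 -c "
from h import *
yaw=np.radians(-9.6);ex=np.array([np.cos(yaw),np.sin(yaw),0]); ey=np.array([-ex[1],ex[0],0])
C=np.array([.5078,-.2491,0])
p=C+ex*.0389+ey*.0012; print(p)
go(p[0],p[1],.036,-189.6)
"
```

```text
[ 0.54635537 -0.25440411  0.        ]
shift [2.0, 2.3, 27.5] rv [-0.002, 0.003, 0.0] rows 0.6633719628796115 0.03245254262326732
```

Request:
{"method": "servo_tool", "body": {
  "plan": [
    [[2,2.3,4,-0.002,0.003,0,0],[2,2.3,9,-0.002,0.003,0,0],[2,2.3,14,-0.002,0.003,0,0],[2,2.3,19,-0.002,0.003,0,0],[2,2.3,24,-0.002,0.003,0,0],[2,2.3,27,-0.002,0.003,0,0],[2,2.3,27,-0.002,0.003,0,0]]
  ]
}}

```text
clock: 26.65
eef_pos: [0.5457, -0.2539, 0.0353]
eef_rot: [[-0.986, 0.167, -0.001], [0.167, 0.986, 0.001], [0.002, 0.0, -1.0]]
wrist_force: [-1.0, -0.2, -1.5]
width: 0.213
```

```bash
python3 -c "
from h import *
stt();go(.5464,-.2544,.022,-189.6)
a=vision.capture('side'); crop(a['image'],240,200,370,320,6,'s16')
"
```

```text
t 26.65 p [ 0.5457 -0.2539  0.0353] yaw 170.4 z [-1.4e-03  6.0e-04 -1.0e+00] F [-1.04 -0.2  -1.48] M [-0.024 -0.016  0.072] w 0.213 j7 -2.28
shift [-0.7, -0.4, 13.3] rv [0.0, -0.002, -0.0] rows 0.3184092284171396 0.012542009020999225
```

View pics/s16.png

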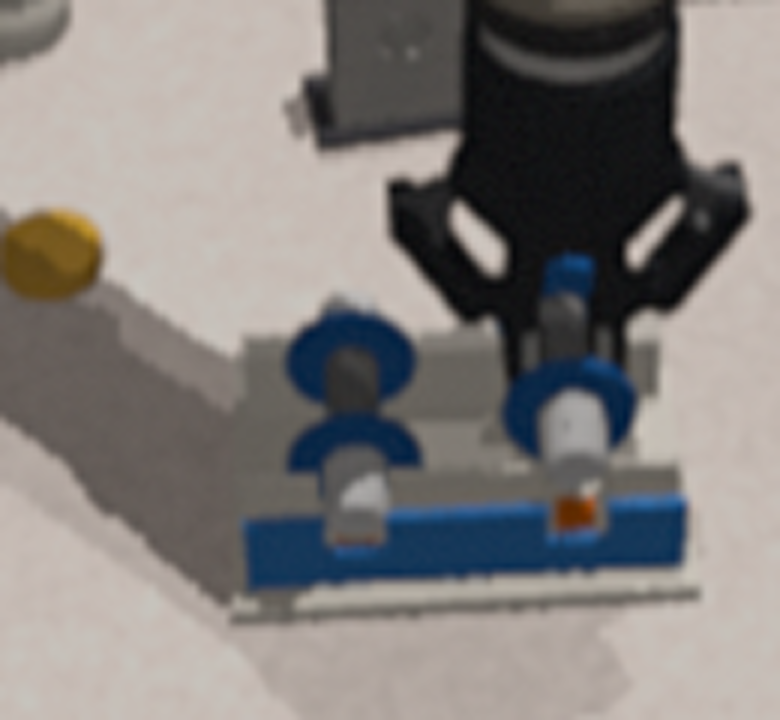

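Flanges are in between the combs with no side force. Continuing down slowly.

Request:
{"method": "servo_tool", "body": {
  "plan": [
    [[-0.5,-0.2,4,0,-0.002,0,0],[-0.5,-0.2,8,0,-0.002,0,0],[-0.5,-0.2,11,0,-0.002,0,0],[-0.5,-0.2,13.3,0,-0.002,0,0],[-0.5,-0.2,13.3,0,-0.002,0,0],[-0.5,-0.2,13.3,0,-0.002,0,0]]
  ]
}}

```text
clock: 27.2
eef_pos: [0.5464, -0.2544, 0.0223]
eef_rot: [[-0.986, 0.167, 0.001], [0.167, 0.986, -0.0], [-0.001, 0.0, -1.0]]
wrist_force: [0.3, -0.1, -1.9]
width: 0.21
```

```bash
python3 -c "
from h import *
stt();go(.5464,-.2544,.016,-189.6)
"
```

```text
t 27.2 p [ 0.5464 -0.2544  0.0223] yaw 170.4 z [ 1.e-03 -1.e-04 -1.e+00] F [ 0.32 -0.14 -1.95] M [-0.036  0.009  0.011] w 0.21 j7 -2.27
shift [-0.0, 0.0, 6.3] rv [0.0, 0.001, -0.0] rows 0.15179692472571293 0.007770175626710454
```

Request:
{"method": "servo_tool", "body": {
  "plan": [
    [[0,0,1.5,0,0,0,0],[0,0,3,0,0,0,0],[0,0,4.5,0,0,0,0],[0,0,4.5,0,0,0,0],[0,0,4.5,0,0,0,0]]
  ]
}}

```text
clock: 27.62
eef_pos: [0.5464, -0.2544, 0.0179]
eef_rot: [[-0.986, 0.167, 0.001], [0.167, 0.986, 0.0], [-0.001, 0.0, -1.0]]
wrist_force: [0.0, -0.0, -1.7]
width: 0.21
```

```bash
python3 -c "
from h import *
stt()
"
```

```text
t 27.62 p [ 0.5464 -0.2544  0.0179] yaw 170.4 z [ 9.e-04  0.e+00 -1.e+00] F [ 0.01 -0.01 -1.73] M [0.002 0.032 0.041] w 0.21 j7 -2.27
```

No force about 4 mm below where a square end would stop, so the keyed end is the chamfered one. Going on to home.

Request:
{"method": "servo_tool", "body": {
  "plan": [
    [[0,0,1.5,0,0,0,0],[0,0,3,0,0,0,0],[0,0,4,0,0,0,0],[0,0,5,0,0,0,0],[0,0,6,0,0,0,0],[0,0,6,0,0,0,0],[0,0,6,0,0,0,0]]
  ]
}}

```text
clock: 28.2
eef_pos: [0.5466, -0.2545, 0.0137]
eef_rot: [[-0.986, 0.167, 0.002], [0.167, 0.986, 0.001], [-0.002, 0.001, -1.0]]
wrist_force: [-2.1, 3.1, 8.9]
width: 0.212
```

```bash
python3 -c "
from h import *
stt()
"
```

```text
t 28.2 p [ 0.5466 -0.2545  0.0137] yaw 170.4 z [ 1.9e-03  8.0e-04 -1.0e+00] F [-2.07  3.15  8.94] M [ 0.495  0.534 -0.004] w 0.212 j7 -2.26
```

It beds at TCP 0.0137, i.e. centre ≈ 0.040. Releasing and rising.

Request:
{"method": "servo_tool", "body": {
  "plan": [
    [[0,0,-0.3,0,0,0,0.1],[0,0,-0.3,0,0,0,0.3],[0,0,-0.3,0,0,0,0.45],[0,0,-0.3,0,0,0,0.45],[0,0,-0.3,0,0,0,0.45],[0,0,-10,0,0,0,0.45],[0,0,-30,0,0,0,0.45],[0,0,-60,0,0,0,0.45],[0,0,-100,0,0,0,0.45],[0,0,-140,0,0,0,0.45],[0,0,-150,0,0,0,0.45],[0,0,-150,0,0,0,0.45]]
  ]
}}

```text
clock: 29.2
eef_pos: [0.548, -0.2572, 0.1689]
eef_rot: [[-0.986, 0.167, 0.009], [0.167, 0.986, -0.004], [-0.01, -0.002, -1.0]]
wrist_force: [0.2, -0.9, -1.2]
width: 0.455
```

```bash
python3 -c "
from h import *
s,c=wcap('w17'); crop(c['image'],240,90,480,270,3.3,'w17c')
a=vision.capture('side'); crop(a['image'],240,200,370,320,6,'s17')
a=vision.capture('scene'); crop(a['image'],190,180,320,280,6,'c17')
cv2.imwrite('pics/c17full.png',a['image'][:,:,::-1])
"
```

```text
t 29.2 p [ 0.548  -0.2572  0.1689] yaw 170.38 z [ 0.0095 -0.004  -0.9999] F [ 0.24 -0.94 -1.19] M [ 0.003 -0.017 -0.026] w 0.455 j7 -2.38
```

View pics/w17c.png

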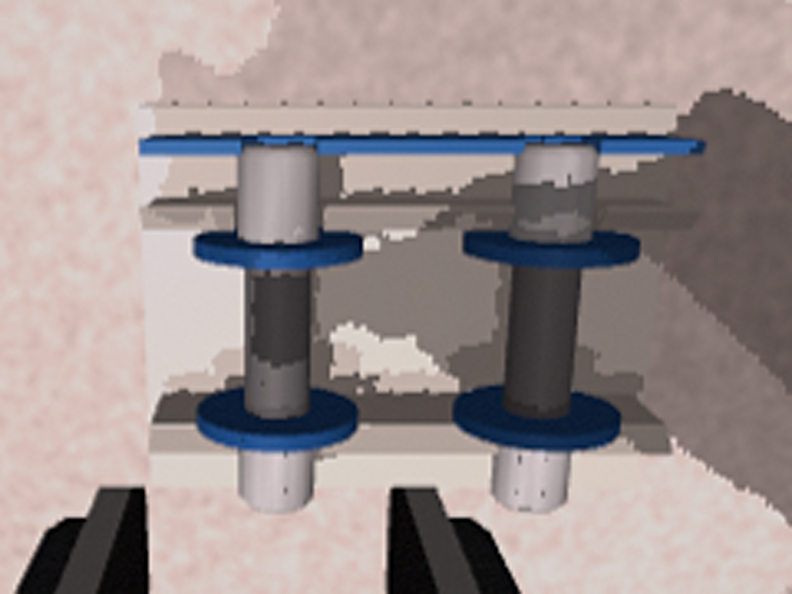

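View pics/s17.png

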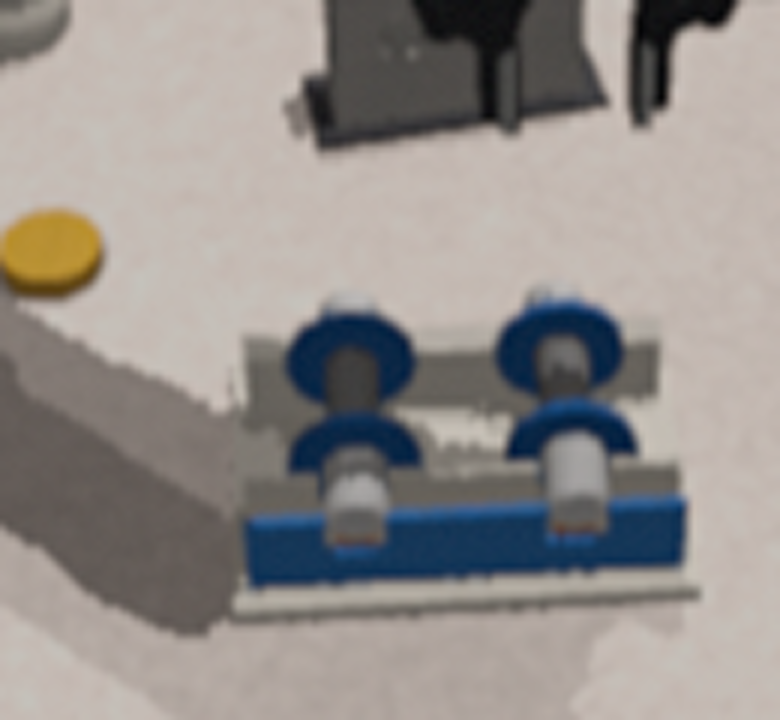

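View pics/c17.png

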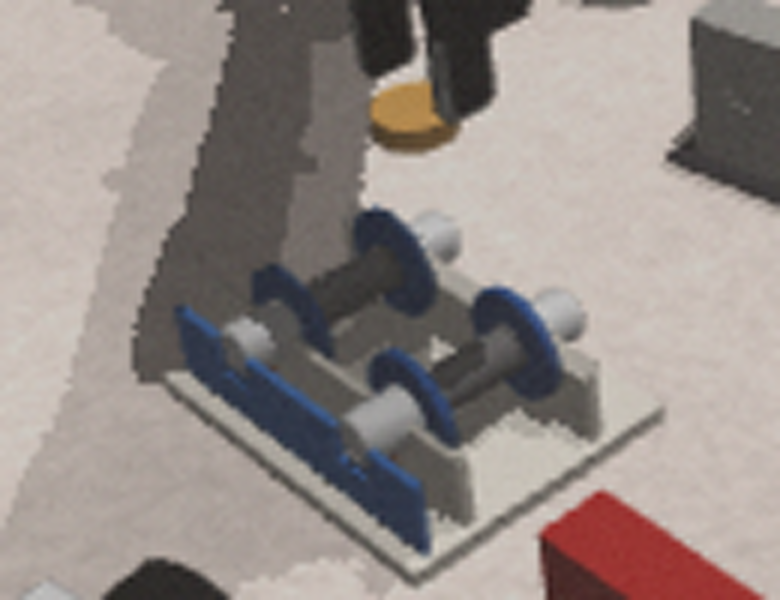

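View pics/c17full.png

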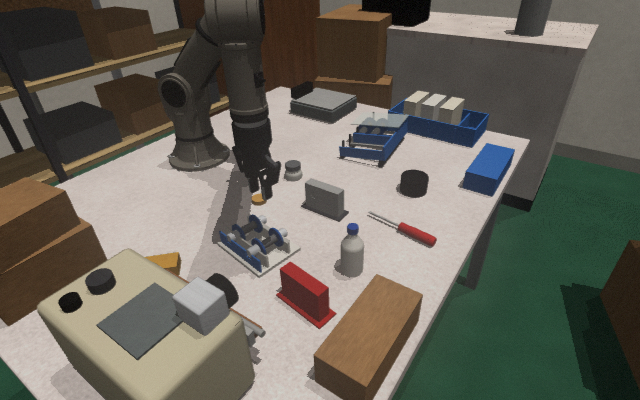

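Both rollers look alike, and the bystanders are where they were. One numeric level check on both, then hand in.

```bash
python3 -c "
from h import *
s,c=pickle.load(open('w17.pkl','rb')); T=camT(c,s)
yaw=np.radians(-9.6);ex=np.array([np.cos(yaw),np.sin(yaw),0]); ey=np.array([-ex[1],ex[0],0])
C=np.array([.5078,-.2491,0])
W=lambda x,y,z:C+ex*x/1e3+ey*y/1e3+[0,0,z/1e3]
A=lambda p:(proj(c,p,T)-[240,90])*3.3+1.1
for X,obs in((-40,(178,168)),(40,(170,161))):
 for hN,hS in((0,0),(1.7,6)):
  w=lambda y,h:abs((A(W(X+25,y,40+h))-A(W(X-25,y,40+h)))[0])
  print(X,hS,round(w(-26.5,hS),1),round(w(26.5,hN),1),round(w(-26.5,hS)/w(26.5,hN),3),'obs',obs,round(obs[0]/obs[1],3))
  print('  key flange top N edge row',A(W(X,-24,65+hS))[1],'plain flange N edge',A(W(X,29,65+hN))[1],' end key',A(W(X,-55,52+1.35*hS))[1])
print('plate',A(W(0,-54.4,43)))
stt(); manip.close_job()
"
```

```text
-40 0 170.2 161.8 1.052 obs (178, 168) 1.06
  key flange top N edge row 268.2735101269679 plain flange N edge 451.5764596096229  end key 148.03361568224616
-40 6 173.7 162.7 1.067 obs (178, 168) 1.06
  key flange top N edge row 272.44238942327996 plain flange N edge 453.7677826909582  end key 149.98722615604478
40 0 169.3 161.1 1.051 obs (170, 161) 1.056
  key flange top N edge row 267.4305780932918 plain flange N edge 450.2985323924476  end key 147.53035423251217
40 6 172.8 161.9 1.067 obs (170, 161) 1.056
  key flange top N edge row 271.56873232977296 plain flange N edge 452.47650326405596  end key 149.46332676121503
plate [410.39354801 147.91230374]
t 29.35 p [ 0.5458 -0.2539  0.1628] yaw 170.4 z [ 7.0e-04  2.3e-03 -1.0e+00] F [-0.52  0.83 -0.43] M [-0.015 -0.015 -0.025] w 0.451 j7 -2.37
the job is handed in; nothing more can be done
```

I placed both rollers in the rack with their chamfered ends in the blue keyed side, and handed the job in at 29.4 s. I had no reading of the tabs themselves; the evidence below is from contact and camera checks.

| | Roller 1 (place 1) | Roller 2 (place 2) |
|---|---|---|
| Flat reference, TCP y | 0.0417 m | 0.0432 m |
| Bore result | went in 5.3 mm past the face, then wedged | stopped at 0.0431 m, same as the flat |
| End tried | chamfered | square |
| Turned before placing | no | yes, by 180° |
| Bedded at | centre about 40 mm | centre about 40 mm |

**Last checks:**
- **Roller 1:** the close wrist view after placing fitted a level, fully home roller (south flange edge at 488 px, 490 predicted level, 501 if raised). In the final wrist view its flange-width ratio, 1.060, fell midway between level (1.052) and raised (1.067).
- **Roller 2:** its ratio, 1.056, was nearer level (1.051) than raised (1.067). It met no force on the way down past the height where a square end would stop.
- **Bystanders and arm:** the last picture shows the bystanders where they were. The gripper is open and about 15 cm above its release height, touching nothing.

**What disagreed:**
- **First grasp missed:** the fingertips are about 12 mm behind the reported TCP, not 11 mm ahead as stated. They closed on top of the waist, and I corrected for that afterwards.
- **Wrist camera:** it showed an x bias of about 1.5 to 3 mm.
- **Side view:** its pixel rows alone could not settle whether roller 1 was level.

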